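# Turn the finished parts cases round in their sleeves

## Robot

A 7-joint arm with a two-finger parallel gripper is mounted at the origin on a cart in front of the work surface, level with it; the furniture and walls round the work are solid. World frame = base frame: x ahead of the robot, y to its left, z up, the work surface at z = 0. Lengths are in m, angles in rad, forces in N, time in s.
With the tool pointing down it reaches from about 0.425 to 0.925 m from the base axis. Payload 6.8 kg.
Tool frame: the origin (TCP) lies at the very end of the fingers, on their centre line; the grasp point (between the pads) lies 19 mm behind it; z points along the fingers, x is the direction in which the jaws open and shut, and the axes are right-handed (so a half turn about z gives the same grasp; the last joint's range is limited). The gripper opens to 85 mm and grips with 20 to 120 N. Pads are 22 mm wide; open, the fingers measure 114 mm over their backs; the gripper's body (76 mm by 85 mm) begins 54 mm behind the grasp point. The pads swing forward as they close: fully open they stand 13 mm farther back than shut.
Start: joints at [1.235, 0.477, 0.022, 1.555, -0.011, 1.109, -0.083], TCP at [0.152, -0.658, 0.231] pointing down, gripper open.
Joint ranges: [-2.96, 2.96], [-0.34, 2.1], [-1.41, 1.46], [0.24, 2.44], [-1.37, 4.51], [0.17, 1.92], [-2.96, 2.96]. Speed limits (rad/s): [2.39, 2.39, 3.14, 3.14, 3.14, 3.14, 3.14].

## Interface

Orientations are given as a rotation vector (axis times angle).
In Python, from bench import get_obs, imaging, hand_in gives the robot as it stands.
- The arm moves only by the tool send_rows, never from a script. Its argument "motion" is a list of rows, each an object with "dp": the shift along the world's x, y, z in m, a list of three; "rot": the turn, a rotation vector about the world's x, y, z in rad, a list of three; "grip": the finger opening in m, from 0 to 0.0854. In form: [{"dp": [dx, dy, dz], "rot": [ax, ay, az], "grip": grip}, ...]. A call has 1 to 20 rows; each row shifts and turns the pose as measured when the row begins; what a row does not reach is not made up. A row lasts 1/8 s, in which the tool goes at most 62.5 mm and 10.7 degrees, less where a joint would pass 70% of its speed; a pose out of reach is approached as far as the arm can. A call is refused whole if a number of a shift passes 0.0625 or a number of a turn 0.188, either way. A call with a gripper value outside its range is refused whole. The fingers move at their own pace and stop on an object; "grip_force" is the grip in N (left out, the last holds). Time passes only in rows, so rows that do not move let the fingers close. It gives the time, the measured TCP pose, the force and the opening at its end, in the units of the state.
- get_obs(): the state, without advancing time (a new reading comes with each control period).
- imaging.grab_frame(name): name is "scene" or "top" or "wrist"; returns a dict with "img" (480x640x3 uint8, red, green, blue), "fx", "fy", "cx", "cy" (pixels), "R" (3x3) and "t" (3): a world point X has camera coordinates R X + t. Camera axes: x right, y down, z forward; pixel columns grow to the right and rows downward; lengths in m; the calibration is good to about 2 mm. A picture is of the moment at which its call begins. There is no depth.
- hand_in(): hands the job in, once; it reports no verdict.
The state is a dict: "clock": time; "joints": joint angles; "qvel": joint speeds; "tau": joint torques, N m; "tcp_pos": TCP position; "orientation": TCP orientation; "contact_force": force on the tool from outside, world axes, zero at the start; "moment": the same for the moment, N m; "grip_width": finger opening in m.
Only numpy, scipy, OpenCV 4.12 (cv2) and the standard library are available. Lean on these libraries where they do the work, as an engineer would, in place of code of your own. Each camera call takes 0.05 s, during which the arm holds its last target. There are 200 camera calls.

## Task

First clear the way: lay the tools that lie in front of the sleeve rack (focus stick, marker, brush; whichever are there) flat in the aluminium tray, side by side. Then, for every case whose orange end shows, draw it right out of its sleeve, turn it end for end (same side up) and slide it back fully home into a sleeve, so that its green end shows. Leave any case that already shows green in its place, do not disturb the tape roll or the tin, and let go of everything.

Things in the scene. Friction and masses are not known exactly. Their poses are not given: they have to be found in the camera images.
- rack: fixed steel rack of four blue sleeves side by side, 95 mm apart, each open at the front (robot side), closed by a stop at the back. Each is 50 mm wide, 40 mm high inside (56 x 43 outside), 85 mm deep; no floor: cases slide on the worktop. Origin: at worktop height, middle of the row of mouths; x runs into the sleeves, y across (to the left), z up
- stop0 (a point): point at worktop height, centre of the stop face of the leftmost sleeve, 85 mm behind its mouth (y = 142.5 mm in the rack's frame). The first 12 mm of the sleeve's sides and roof flare outward by about 4 mm; low screwed foot flanges (16 mm wide, 7 mm high) stand beside it from 32 mm behind the mouth
- stop1 (a point): point at worktop height, centre of the stop face of the second sleeve, 85 mm behind its mouth (y = 47.5 mm in the rack's frame). The first 12 mm of the sleeve's sides and roof flare outward by about 4 mm; low screwed foot flanges (16 mm wide, 7 mm high) stand beside it from 32 mm behind the mouth
- stop2 (a point): point at worktop height, centre of the stop face of the third sleeve, 85 mm behind its mouth (y = -47.5 mm in the rack's frame). The first 12 mm of the sleeve's sides and roof flare outward by about 4 mm; low screwed foot flanges (16 mm wide, 7 mm high) stand beside it from 32 mm behind the mouth
- stop3 (a point): point at worktop height, centre of the stop face of the rightmost sleeve, 85 mm behind its mouth (y = -142.5 mm in the rack's frame). The first 12 mm of the sleeve's sides and roof flare outward by about 4 mm; low screwed foot flanges (16 mm wide, 7 mm high) stand beside it from 32 mm behind the mouth
- case_a: closed grey plastic parts case 130 mm long, 46 mm wide, 36 mm high, 0.1 to 0.2 kg, same shape at both ends: the 36 mm at its -x end is orange, the 36 mm at its +x end green. Origin: centre of the underside; x along its length, z up. It begins pushed nearly home in one of the sleeves, with 47 to 51 mm of one end showing
- case_a_orange (a point): centre of the lower edge of case_a's orange end face (x = -65 mm)
- case_a_green (a point): centre of the lower edge of case_a's green end face (x = +65 mm)
- case_b: closed grey plastic parts case 130 mm long, 46 mm wide, 36 mm high, 0.1 to 0.2 kg, same shape at both ends: the 36 mm at its -x end is orange, the 36 mm at its +x end green. Origin: centre of the underside; x along its length, z up. It begins pushed nearly home in one of the sleeves, with 47 to 51 mm of one end showing. May be absent
- case_b_orange (a point): centre of the lower edge of case_b's orange end face (x = -65 mm)
- case_b_green (a point): centre of the lower edge of case_b's green end face (x = +65 mm)
- case_c: closed grey plastic parts case 130 mm long, 46 mm wide, 36 mm high, 0.1 to 0.2 kg, same shape at both ends: the 36 mm at its -x end is orange, the 36 mm at its +x end green. Origin: centre of the underside; x along its length, z up. It begins pushed nearly home in one of the sleeves, with 47 to 51 mm of one end showing. May be absent
- case_c_orange (a point): centre of the lower edge of case_c's orange end face (x = -65 mm)
- case_c_green (a point): centre of the lower edge of case_c's green end face (x = +65 mm)
- case_d: closed grey plastic parts case 130 mm long, 46 mm wide, 36 mm high, 0.1 to 0.2 kg, same shape at both ends: the 36 mm at its -x end is orange, the 36 mm at its +x end green. Origin: centre of the underside; x along its length, z up. It begins pushed nearly home in one of the sleeves, with 47 to 51 mm of one end showing. May be absent
- case_d_orange (a point): centre of the lower edge of case_d's orange end face (x = -65 mm)
- case_d_green (a point): centre of the lower edge of case_d's green end face (x = +65 mm)
- tray: fixed shallow open aluminium tool tray, 180 mm (x) by 200 mm (y), 20 mm high, walls and floor 3 to 5 mm thick; origin: centre of the underside
- focus_stick: yellow stepped focus stick 110 mm long (along its y), 18 mm wide, 12 to 22 mm high in three steps (highest at +y); origin: centre of the underside. May be absent
- marker: marker pen, white barrel and black cap, 128 mm long (along its y), 14 mm thick, with a small clip at the cap (-y half); it may roll over when knocked, axis then still 7 mm above what it lies on; origin: centre of the underside as it first lies. May be absent
- brush: dust brush 142 mm long (along its y), wooden handle 14 mm wide and 11 mm high from y = -19 to +71 mm, bristle head 29 mm wide, 12 mm high from y = -71 to -17 mm; origin: centre of the underside. May be absent
- tape_roll: bystander: roll of masking tape, 67 mm across, 19 mm high, lying flat behind the tray; origin: centre of the underside
- parts_tin: bystander: round tin of screws, 62 mm across, 29 mm high, right of the work; origin: centre of the underside

How it is judged:
By the outcome, as a careful person would: the job done as asked, in the order asked, and still so for the second after the job is handed in, with the robot touching nothing.
Of case_b, case_c, case_d only 2 to 3 are there at a start; the rules pass over those that are not, and their reading is None.
Of focus_stick, marker, brush only 2 to 3 are there at a start; the rules pass over those that are not, and their reading is None.
At some moment in a run one of focus_stick, marker, brush may be knocked a few centimetres aside while the robot is not near it.
Once in a run the grip may slacken for a moment while it holds something.
It also fails if it takes over 210 s, if anything falls off the work surface, if the arm or the gripper's body presses on something with over 40 N, if the wrist force passes 120 N, or if a joint passes its speed limit or range.

## Working session

There is one attempt and no reset: what is moved stays moved. The work goes in short steps, Python scripts to look and compute and a tool call to move; the robot and the scene stay as the last step left them, time stands still between calls to the robot, and variables do not carry over. Pictures are saved under pics/ and viewed, about 12 in all and at most 16, crops included, and the job is handed in when it is done.

Besides the shell and the picture viewer there is one more tool, called after ">>>" as name([rows], argument=value, ...), one row to a line, values as JSON. send_rows: Moves the arm, as the interface text tells. Its arguments: {"type":"object","properties":{"motion":{"type":"array","items":{"type":"object","properties":{"dp":{"type":"array","items":{"type":"number"}},"rot":{"type":"array","items":{"type":"number"}},"grip":{"type":"number"}}}},"grip_force":{"type":"number"}},"required":["motion"]}

```bash
mkdir -p pics; ls; cat > h.py <<'E'
import numpy as np, cv2
from bench import get_obs, imaging, hand_in
def grab(name, fn=None):
    f=imaging.grab_frame(name)
    if fn: cv2.imwrite('pics/'+fn, cv2.cvtColor(f['img'],cv2.COLOR_RGB2BGR))
    return f
def ray(f,u,v):
    d=np.array([(u-f['cx'])/f['fx'],(v-f['cy'])/f['fy'],1.]); R=np.array(f['R']);t=np.array(f['t'])
    return -R.T@t, R.T@d
def onz(f,u,v,z):
    o,d=ray(f,u,v); return o+d*(z-o[2])/d[2]
def tri(f1,p1,f2,p2):
    o1,d1=ray(f1,*p1);o2,d2=ray(f2,*p2)
    s=np.linalg.lstsq(np.c_[d1,-d2],o2-o1,rcond=None)[0]
    a=o1+d1*s[0];b=o2+d2*s[1]; return (a+b)/2,np.linalg.norm(a-b)
def proj(f,X):
    c=np.array(f['R'])@np.array(X)+np.array(f['t']); return np.array([f['fx']*c[0]/c[2]+f['cx'],f['fy']*c[1]/c[2]+f['cy']])
E
python3 - <<'E'
from h import *
import pickle
o=get_obs();print({k:np.round(v,3) for k,v in o.items()})
F={}
for n in ['scene','top']:
    F[n]=grab(n,n+'0.png'); f=F[n]; print(n,f['fx'],f['cx'],f['cy'],np.round(-np.array(f['R']).T@f['t'],3),np.round(f['R'],3).tolist())
pickle.dump(F,open('F0.pkl','wb'))
E
```

```text
pics
{'clock': np.float64(0.0), 'joints': array([ 1.235,  0.478,  0.022,  1.556, -0.012,  1.109, -0.083]), 'qvel': array([ 0.002, -0.   , -0.   , -0.002, -0.001,  0.   ,  0.002]), 'tau': array([-1.0000e-03, -5.9645e+01,  1.6080e+00, -2.8120e+01,  1.2000e-02,
        9.0000e-03,  0.0000e+00]), 'tcp_pos': array([ 0.152, -0.657,  0.23 ]), 'orientation': array([-2.459e+00,  1.954e+00,  2.000e-03]), 'contact_force': array([-0.123,  0.181, -0.523]), 'moment': array([ 0.015, -0.031,  0.041]), 'grip_width': np.float64(0.086)}
scene 515.5992748660567 322.7169276460279 240.2057049260056 [-0.093  0.88   0.849] [[-0.796, -0.605, 0.016], [-0.362, 0.455, -0.814], [0.485, -0.654, -0.581]]
top 459.0025186780986 324.68763785196023 242.29256284960658 [ 0.384 -0.072  0.97 ] [[-0.06, -0.998, -0.002], [-0.972, 0.059, -0.226], [0.226, -0.012, -0.974]]
```

View pics/scene0.png

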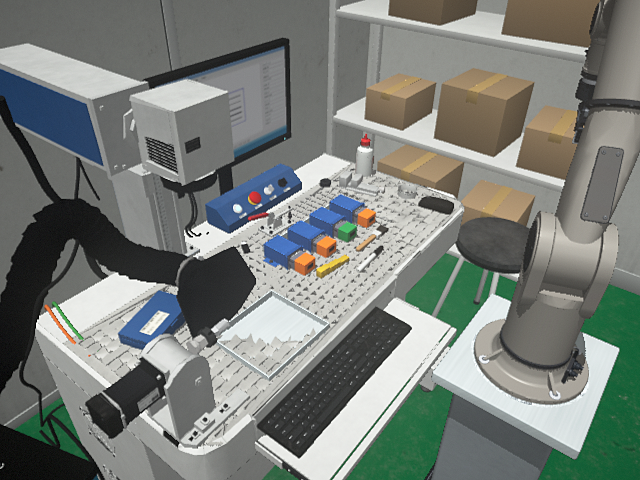

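View pics/top0.png

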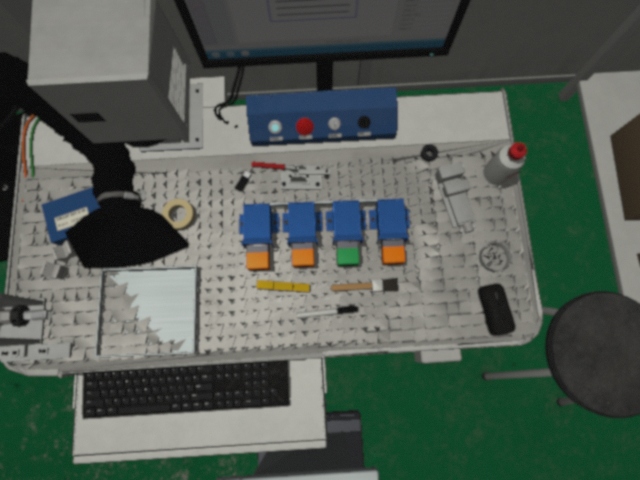

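Scene shows all four sleeves filled: orange, orange, green, orange (left to right). It also shows all three tools (focus stick ~(283,286) in top, brush (365,286), marker (330,310)), and the tray (150,310) left.

```bash
python3 - <<'E'
from h import *
import pickle
F=pickle.load(open('F0.pkl','rb'));T=F['top'];S=F['scene']
P={'stickL':(258,285,.01),'stickR':(308,288,.01),'brushL':(333,288,.01),'brushR':(397,285,.01),'mkL':(299,316,.007),'mkR':(357,309,.007),
'trayTL':(104,270,.02),'trayTR':(198,268,.02),'trayBL':(100,353,.02),'trayBR':(197,353,.02),
'c0':(258,258,.036),'c1':(303,257,.036),'c2':(348,256,.036),'c3':(394,254,.036),'tape':(178,213,.02),'tin':(494,256,.029)}
for k,(u,v,z) in P.items(): print(k,np.round(onz(T,u,v,z),3))
# tri checks scene/top: tray corners
for n,a,b in [('trayTR',(198,268),(272,292)),('c0',(258,258),(305,262))]: print(n,tri(T,a,S,b))
im=cv2.cvtColor(T['img'],cv2.COLOR_RGB2BGR)[180:370,80:440]
cv2.imwrite('pics/crop1.png',cv2.resize(im,(800,422),interpolation=cv2.INTER_CUBIC))
E
```

```text
stickL [0.523 0.063 0.01 ]
stickR [ 0.51  -0.042  0.01 ]
brushL [ 0.507 -0.094  0.01 ]
brushR [ 0.505 -0.229  0.01 ]
mkL [ 0.454 -0.02   0.007]
mkR [ 0.461 -0.142  0.007]
trayTL [0.573 0.383 0.02 ]
trayTR [0.565 0.186 0.02 ]
trayBL [0.403 0.383 0.02 ]
trayBR [0.391 0.188 0.02 ]
c0 [0.576 0.057 0.036]
c1 [ 0.572 -0.036  0.036]
c2 [ 0.568 -0.129  0.036]
c3 [ 0.567 -0.225  0.036]
tape [0.688 0.229 0.02 ]
tin [ 0.551 -0.434  0.029]
trayTR (array([0.56809485, 0.18894391, 0.01288753]), np.float64(0.003886423453787018))
c0 (array([0.57571838, 0.05786499, 0.02353646]), np.float64(0.005159729874049088))
```

View pics/crop1.png

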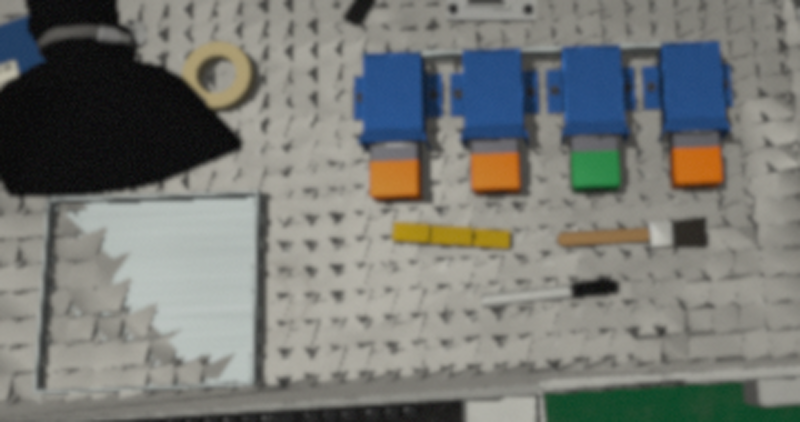

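>>> send_rows([
  {"dp":[0.028,0.047,0.01],"rot":[0,0,0.112],"grip":0.085},
  {"dp":[0.028,0.047,0.01],"rot":[0,0,0.112],"grip":0.085},
  {"dp":[0.028,0.047,0.01],"rot":[0,0,0.112],"grip":0.085},
  {"dp":[0.028,0.047,0.01],"rot":[0,0,0.112],"grip":0.085},
  {"dp":[0.028,0.047,0.01],"rot":[0,0,0.112],"grip":0.085},
  {"dp":[0.028,0.047,0.01],"rot":[0,0,0.112],"grip":0.085},
  {"dp":[0.028,0.047,0.01],"rot":[0,0,0.112],"grip":0.085},
  {"dp":[0.028,0.047,0.01],"rot":[0,0,0.112],"grip":0.085},
  {"dp":[0.028,0.047,0.01],"rot":[0,0,0.112],"grip":0.085},
  {"dp":[0.028,0.047,0.01],"rot":[0,0,0.112],"grip":0.085},
  {"dp":[0.028,0.047,0],"rot":[0,0,0.112],"grip":0.085},
  {"dp":[0.028,0.047,0],"rot":[0,0,0.112],"grip":0.06},
])

```text
clock: 1.6
tcp_pos: [0.4904, -0.0757, 0.3294]
orientation: [3.136, 0.057, -0.009]
contact_force: [0.7, -1.1, 0.1]
grip_width: 0.0692
```

```bash
python3 - <<'E'
from h import *
import pickle
F=pickle.load(open('F0.pkl','rb'));T=F['top'];S=F['scene']
print('hood',tri(T,(187,243),S,(253,284)))
W=grab('wrist','w1.png'); pickle.dump(W,open('W1.pkl','wb'))
o=get_obs();print(o['tcp_pos'],o['orientation'],o['joints'])
print(np.round(-np.array(W['R']).T@W['t'],3),np.round(W['R'],3).tolist(),W['fx'])
E
```

```text
hood (array([0.61766067, 0.20696022, 0.02581413]), np.float64(0.00281077859500344))
[ 0.49339182 -0.06737778  0.32989379] [ 3.14029292  0.07882606 -0.00432141] [ 0.55814414  0.1462236  -0.60479862  1.80501566  0.08861084  1.22004993
 -0.0221998 ]
[ 0.487 -0.009  0.472] [[0.999, 0.036, -0.007], [0.036, -0.962, 0.27], [0.003, -0.27, -0.963]] 330.5946946709046
```

View pics/w1.png

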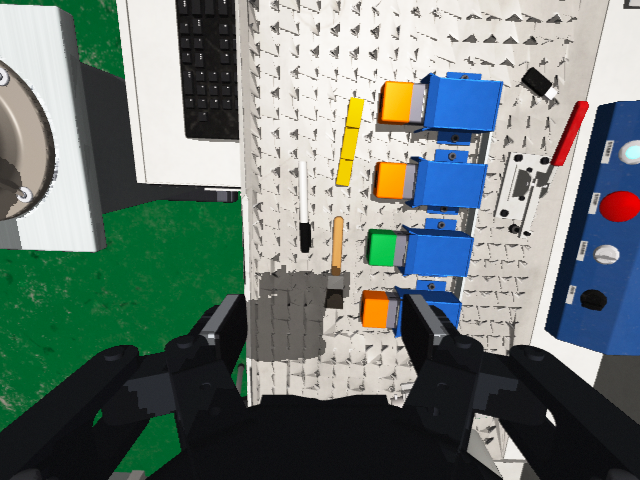

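Wrist view: stick (356,98)–(343,185), marker (303,163)–(306,251), brush handle end (338,217), head end (335,307); rack to the right; hood is low near the tray's far-right edge.

```bash
python3 - <<'E'
from h import *
import pickle
F=pickle.load(open('F0.pkl','rb'));T=F['top'];S=F['scene'];W=pickle.load(open('W1.pkl','rb'))
c=lambda u,v:(80+u*.45,180+v*.45)
M={'stickA':((356,98),c(393,232),.016),'stickB':((343,185),c(510,239),.012),'mkA':((303,163),c(484,300),.007),'mkB':((306,251),c(618,287),.007),
'brA':((338,217),c(558,239),.011),'brB':((335,307),c(706,233),.012),'c0tl':((383,83),c(371,198),.036),'c0tr':((381,121),c(421,197),.036),'c1l':((378,163),c(472,190),.036),'c1r':((376,197),c(520,190),.036),'c3l':((364,292),c(674,186),.036),'c3r':((362,326),c(722,184),.036)}
for k,(w,t,z) in M.items():
    print(k,np.round(onz(W,*w,z),3),np.round(onz(T,*t,z),3),*np.round(tri(W,w,T,t),3))
for a,b in [((187,243),(254,284)),((147,266),(210,322)),((147,266),(218,318)),((84,266),(180,290))]: print('hood',np.round(tri(T,a,S,b)[0],3),tri(T,a,S,b)[1])
im=cv2.cvtColor(S['img'],cv2.COLOR_RGB2BGR)[230:400,150:400]
cv2.imwrite('pics/crop2.png',cv2.resize(im,(800,544),interpolation=cv2.INTER_CUBIC))
E
```

```text
Traceback (most recent call last):
ValueError: setting an array element with a sequence. The requested array has an inhomogeneous shape after 1 dimensions. The detected shape was (2,) + inhomogeneous part.
```

```bash
python3 - <<'E'
from h import *
import pickle
F=pickle.load(open('F0.pkl','rb'));T=F['top'];S=F['scene'];W=pickle.load(open('W1.pkl','rb'))
c=lambda u,v:(80+u*.45,180+v*.45)
M={'stickA':((356,98),c(393,232),.016),'stickB':((343,185),c(510,239),.012),'mkA':((303,163),c(484,300),.007),'mkB':((306,251),c(618,287),.007),
'brA':((338,217),c(558,239),.011),'brB':((335,307),c(706,233),.012),'c0tl':((383,83),c(371,198),.036),'c0tr':((381,121),c(421,197),.036),'c1l':((378,163),c(472,190),.036),'c1r':((376,197),c(520,190),.036),'c3l':((364,292),c(674,186),.036),'c3r':((362,326),c(722,184),.036)}
for k,(w,t,z) in M.items():
    p,e=tri(W,w,T,t)
    print(k,np.round(onz(W,*w,z),3),np.round(onz(T,*t,z),3),np.round(p,3),round(e,4))
for a,b in [((187,243),(254,284)),((147,266),(210,322)),((147,266),(218,318)),((84,266),(180,290))]: print('hood',np.round(tri(T,a,S,b)[0],3),tri(T,a,S,b)[1])
im=cv2.cvtColor(S['img'],cv2.COLOR_RGB2BGR)[230:400,150:400]
cv2.imwrite('pics/crop2.png',cv2.resize(im,(800,544),interpolation=cv2.INTER_CUBIC))
E
```

```text
stickA [0.523 0.063 0.016] [0.524 0.064 0.016] [0.522 0.062 0.025] 0.0009
stickB [ 0.512 -0.046  0.012] [ 0.511 -0.045  0.012] [ 0.511 -0.046  0.013] 0.0016
mkA [ 0.456 -0.019  0.007] [ 0.456 -0.018  0.007] [ 0.456 -0.019  0.008] 0.0014
mkB [ 0.463 -0.144  0.007] [ 0.46  -0.144  0.007] [ 0.462 -0.145  0.001] 0.0024
brA [ 0.507 -0.091  0.011] [ 0.508 -0.091  0.011] [ 0.507 -0.09   0.016] 0.0005
brB [ 0.509 -0.229  0.012] [ 0.505 -0.23   0.012] [ 0.508 -0.232  0.006] 0.0036
c0tl [0.553 0.078 0.036] [0.554 0.081 0.036] [0.558 0.085 0.006] 0.0026
c0tr [0.554 0.035 0.036] [0.552 0.034 0.036] [ 0.564  0.042 -0.032] 0.0002
c1l [ 0.554 -0.015  0.036] [ 0.555 -0.013  0.036] [ 0.55  -0.015  0.065] 0.0006
c1r [ 0.555 -0.058  0.036] [ 0.553 -0.058  0.036] [ 0.554 -0.058  0.038] 0.0021
c3l [ 0.548 -0.193  0.036] [ 0.548 -0.201  0.036] [ 0.552 -0.205  0.009] 0.0005
c3r [ 0.549 -0.247  0.036] [ 0.547 -0.246  0.036] [ 0.548 -0.245  0.038] 0.0021
hood [0.616 0.206 0.026] 0.0050762156884991295
hood [ 0.608  0.326 -0.018] 0.056284426009275614
hood [ 0.599  0.316 -0.005] 0.042263722034673885
hood [0.59  0.393 0.131] 0.07106033363893645
```

View pics/crop2.png

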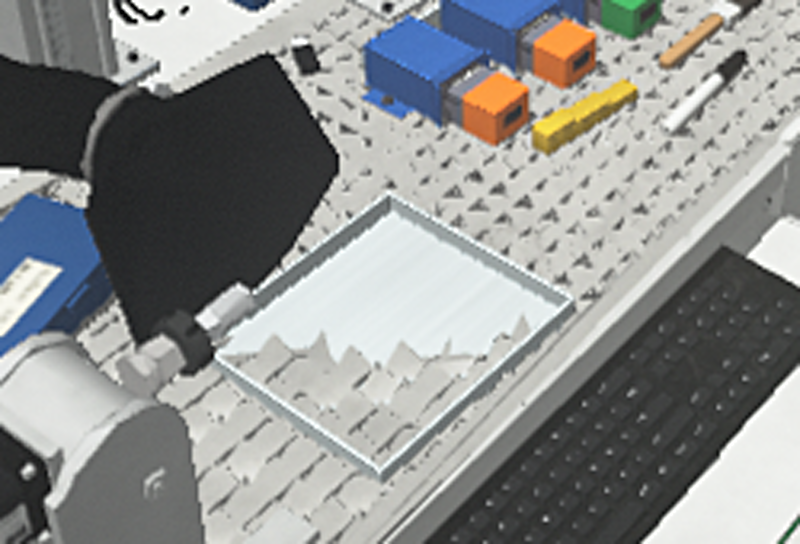

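Hood (black) stands low beside the tray's far edge, around (0.62, 0.21), so I'll place tools in the tray at x ≤ 0.525. Tool heights and positions agree between views. Marker first.

>>> send_rows([
  {"dp":[-0.006,-0.001,-0.045],"rot":[0,0,0],"grip":0.036},
  {"dp":[-0.006,-0.001,-0.05],"rot":[0,0,0],"grip":0.036},
  {"dp":[-0.006,-0.001,-0.05],"rot":[0,0,0],"grip":0.036},
  {"dp":[-0.006,-0.001,-0.05],"rot":[0,0,0],"grip":0.036},
  {"dp":[-0.006,-0.001,-0.04],"rot":[0,0,0],"grip":0.036},
  {"dp":[-0.005,-0.001,-0.03],"rot":[0,0,0],"grip":0.036},
  {"dp":[0,0,0],"rot":[0,0,0],"grip":0.036},
  {"dp":[0,0,0],"rot":[0,0,0],"grip":0.036},
], grip_force=30)

```text
clock: 2.65
tcp_pos: [0.4567, -0.0716, 0.0583]
orientation: [-3.14, -0.084, 0.002]
contact_force: [1.3, -0.7, 0.8]
grip_width: 0.0359
```

```bash
cat >> h.py <<'E'
import pickle
def st():
    o=get_obs(); r=o['orientation']; print('t',round(float(o['clock']),2),'tcp',np.round(o['tcp_pos'],4),'yaw',round(2*np.arctan2(r[1],r[0]),3),'tilt',np.round(r[2],3),'w',round(float(o['grip_width']),4),'F',np.round(o['contact_force'],1),'j7',np.round(o['joints'],2)); return o
E
python3 - <<'E'
from h import *
o=st();W=grab('wrist','w2.png');pickle.dump(W,open('W2.pkl','wb'))
print('tcp px',proj(W,o['tcp_pos']))
E
```

```text
t 2.65 tcp [ 0.4567 -0.0716  0.0583] yaw -6.229 tilt 0.002 w 0.0359 F [ 1.3 -0.7  0.8] j7 [ 0.45  0.44 -0.51  2.16  0.36  0.62 -0.27]
tcp px [327.1935552  303.94662518]
```

View pics/w2.png

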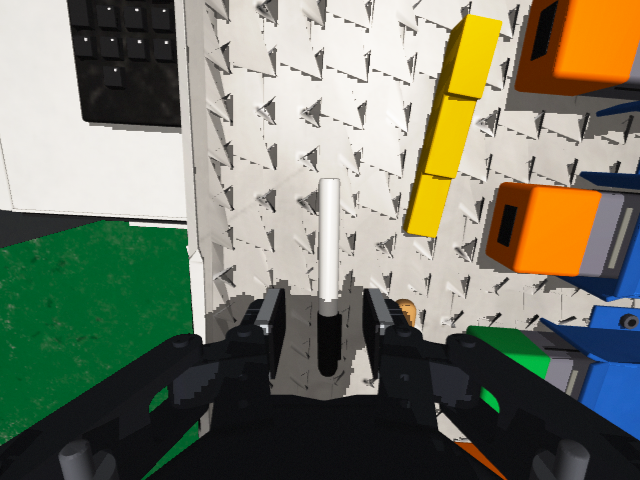

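Marker centred between the fingers (328 vs 326 px). Go down, grip, lift.

>>> send_rows([
  {"dp":[0.002,-0.002,-0.03],"rot":[0,0,0],"grip":0.036},
  {"dp":[0,-0.002,-0.02],"rot":[0,0,0],"grip":0.036},
  {"dp":[0,0,-0.005],"rot":[0,0,0],"grip":0.036},
  {"dp":[0,0,0],"rot":[0,0,0],"grip":0.005},
  {"dp":[0,0,0],"rot":[0,0,0],"grip":0.005},
  {"dp":[0,0,0],"rot":[0,0,0],"grip":0.005},
  {"dp":[0,0,0.02],"rot":[0,0,0],"grip":0.005},
  {"dp":[0,0,0.04],"rot":[0,0,0],"grip":0.005},
  {"dp":[0,0,0.03],"rot":[0,0,0],"grip":0.005},
], grip_force=30)

```text
clock: 3.82
tcp_pos: [0.4644, -0.0762, 0.1009]
orientation: [3.139, 0.083, 0.016]
contact_force: [0.1, -0.6, 0.1]
grip_width: 0.0099
```

```bash
python3 - <<'E'
from h import *
o=st();W=grab('wrist','w3.png');i=W['img']
for v in range(150,380,15): print(v,i[v,295:360:7].mean(axis=1).astype(int))
E
```

```text
t 3.83 tcp [ 0.4644 -0.0762  0.1009] yaw 0.053 tilt 0.016 w 0.0099 F [ 0.1 -0.6  0.1] j7 [ 0.5   0.38 -0.55  2.12  0.31  0.71 -0.2 ]
150 [195 104 232 233 236 230 142 243 242 244]
165 [223 228 229 230 228 230 237 236 238 240]
180 [219  92 225 225 250 244 204 233 233 236]
195 [211 206 221 226 249 244 199 224 223 227]
210 [204 211  97 226 249 243 194 217 216 218]
225 [185 106  98 226 250 242 187 215 215 163]
240 [213 207  94 227 250 241 174 212 213 212]
255 [210  91  96 226 250 240 160 214 218 222]
270 [207 201  91 227 251 240 169 214 213 215]
285 [ 95  88  92 225 250 239 187 212 214 216]
300 [ 33 105  23 227 249 238  18 105 105  22]
315 [107 105  18 120 130 121  16 106  71  22]
330 [ 15  21  21 119 129 122  13  85  21  35]
345 [ 15  15  20 118 129 119  13  16  16  15]
360 [15 18 20  6  9 11 17 15 18 22]
375 [15 19 19  7  7  8 16 18 12 16]
```

View pics/w3.png

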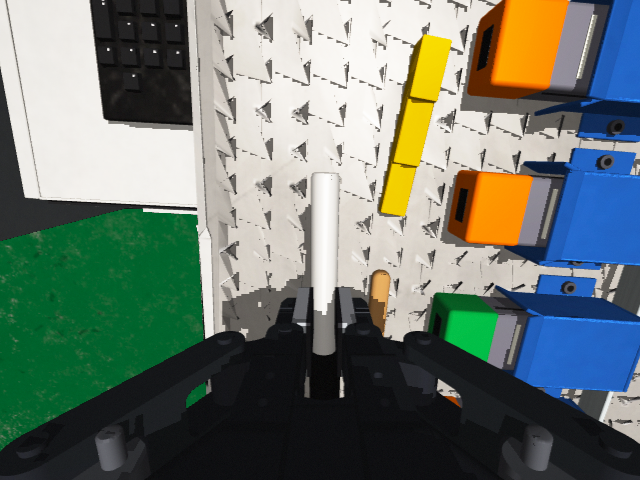

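>>> send_rows([
  {"dp":[-0.004,0.03,0],"rot":[0,0,-0.012],"grip":0.005},
  {"dp":[-0.004,0.045,0],"rot":[0,0,-0.012],"grip":0.005},
  {"dp":[-0.004,0.045,0],"rot":[0,0,-0.012],"grip":0.005},
  {"dp":[-0.004,0.045,0],"rot":[0,0,-0.012],"grip":0.005},
  {"dp":[-0.004,0.045,0],"rot":[0,0,-0.012],"grip":0.005},
  {"dp":[-0.004,0.045,0],"rot":[0,0,-0.012],"grip":0.005},
  {"dp":[-0.004,0.045,0],"rot":[0,0,-0.012],"grip":0.005},
  {"dp":[-0.004,0.04,0],"rot":[0,0,-0.012],"grip":0.005},
  {"dp":[0,0.02,-0.02],"rot":[0,0,0],"grip":0.005},
  {"dp":[0,0,-0.01],"rot":[0,0,0],"grip":0.005},
  {"dp":[0,0,0],"rot":[0,0,0],"grip":0.005},
])

```text
clock: 5.25
tcp_pos: [0.4341, 0.2932, 0.0784]
orientation: [3.137, -0.081, 0.04]
contact_force: [0.5, 0.0, 0.3]
grip_width: 0.0096
```

```bash
python3 - <<'E'
from h import *
o=st();W=grab('wrist','w4.png');pickle.dump(W,open('W4.pkl','wb'))
print('tcp px',proj(W,o['tcp_pos']))
E
```

```text
t 5.25 tcp [0.4341 0.2932 0.0784] yaw -0.052 tilt 0.04 w 0.0096 F [0.5 0.  0.3] j7 [-0.27  0.49 -0.57  2.02  0.43  0.72 -1.16]
tcp px [326.99540554 303.53350793]
```

View pics/w4.png

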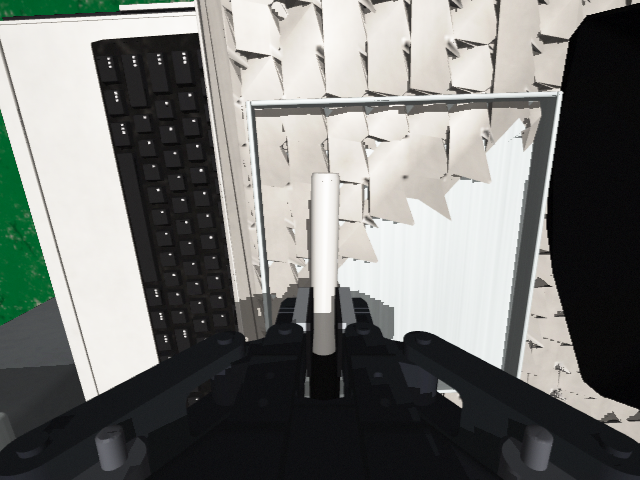

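```bash
python3 - <<'E'
from h import *
W=pickle.load(open('W4.pkl','rb'))
for n,p in {'nearTop':(252,104),'farTop':(560,92),'nearin':(262,255),'farin':(528,290),'hood':(552,200)}.items(): print(n,np.round(onz(W,*p,.02),3))
E
```

```text
nearTop [0.399 0.39  0.02 ]
farTop [0.573 0.388 0.02 ]
nearin [0.395 0.302 0.02 ]
farin [0.569 0.267 0.02 ]
hood [0.577 0.327 0.02 ]
```

>>> send_rows([
  {"dp":[0.002,-0.006,-0.035],"rot":[0,0.012,0],"grip":0.005},
  {"dp":[0,-0.006,-0.025],"rot":[0,0.012,0],"grip":0.005},
  {"dp":[0,0,-0.008],"rot":[0,0,0],"grip":0.005},
  {"dp":[0,0,-0.002],"rot":[0,0,0],"grip":0.005},
  {"dp":[0,0,0],"rot":[0,0,0],"grip":0.005},
])

```text
clock: 5.92
tcp_pos: [0.4402, 0.2783, 0.012]
orientation: [3.138, -0.092, 0.012]
contact_force: [0.5, -0.0, 0.1]
grip_width: 0.0099
```

>>> send_rows([
  {"dp":[-0.004,0,-0.004],"rot":[0,0,0],"grip":0.005},
  {"dp":[0,0,-0.002],"rot":[0,0,0],"grip":0.005},
  {"dp":[0,0,0],"rot":[0,0,0],"grip":0.005},
])

```text
clock: 6.3
tcp_pos: [0.4402, 0.2789, 0.0119]
orientation: [3.139, -0.095, 0.028]
contact_force: [0.1, -1.2, -0.1]
grip_width: 0.0095
```

>>> send_rows([
  {"dp":[-0.006,0,-0.01],"rot":[0,0.01,0],"grip":0.005},
  {"dp":[0,0,-0.004],"rot":[0,0,0],"grip":0.005},
])

```text
clock: 6.55
tcp_pos: [0.439, 0.2827, 0.0043]
orientation: [-3.136, 0.097, -0.029]
contact_force: [-16.7, -8.2, 43.0]
grip_width: 0.0098
```

>>> send_rows([
  {"dp":[0,0,0.004],"rot":[0,0,0],"grip":0.005},
  {"dp":[0,0,0],"rot":[0,0,0],"grip":0.026},
  {"dp":[0,0,0],"rot":[0,0,0],"grip":0.026},
  {"dp":[0,0,0.03],"rot":[0,0,0],"grip":0.026},
  {"dp":[0,0,0.05],"rot":[0,0,0],"grip":0.026},
  {"dp":[0,0,0.03],"rot":[0,0,0],"grip":0.03},
  {"dp":[0,0,0],"rot":[0,0,0],"grip":0.03},
])

```text
clock: 7.42
tcp_pos: [0.4381, 0.2824, 0.12]
orientation: [-3.136, 0.097, -0.026]
contact_force: [0.3, -0.2, -0.3]
grip_width: 0.0299
```

```bash
python3 - <<'E'
from h import *
o=st();W=grab('wrist','w5.png');pickle.dump(W,open('W5.pkl','wb'))
i=W['img']
for v in range(100,360,20): print(v,i[v,270:380:8].mean(axis=1).astype(int))
f=grab('top','t5.png')
E
```

```text
t 7.42 tcp [0.4381 0.2824 0.12  ] yaw 6.221 tilt -0.026 w 0.0299 F [ 0.3 -0.2 -0.3] j7 [-0.19  0.43 -0.62  2.    0.36  0.8  -1.08]
100 [ 68  68  70  69  70  70  73  75  87 108 119 215 103 106]
120 [224 227 232 226 224 223 154 238 234 232 229 244 240 233]
140 [215 213 170 221 214 211 166 234 231 235 170 222 232 234]
160 [210 201 206 214 212 207 206 233 236 237 231 240 232 222]
180 [226 227 228 223 226 227 235 241 231 233 141 222 209 201]
200 [217 220 211 218 216 215 229 242 237 226 206 151 247 246]
220 [216 220 220 216 211 212 220 242 216 217 218 219 244 244]
240 [ 77 214 219 221 201 201 207 244 243 244 243 243 241 241]
260 [ 71 211 209 206 181 234 183 244 237 241 240 242 239 239]
280 [212 212  96  96 238 238  12  20  11 237 236 241 236 237]
300 [ 23 109  20  94 123 121  22   9   8 120 113  13 108 109]
320 [108  37  11 121 122 121  74   8 106 119 110  10  19 108]
340 [ 16  19  12 120 119 118 116 104  98  83 121  38  14  14]
```

>>> send_rows([
  {"dp":[0.007,-0.03,0],"rot":[0,0.004,0.006],"grip":0.036},
  {"dp":[0.007,-0.045,0],"rot":[0,0.004,0.006],"grip":0.036},
  {"dp":[0.007,-0.045,0],"rot":[0,0.004,0.006],"grip":0.036},
  {"dp":[0.007,-0.045,0],"rot":[0,0.004,0.006],"grip":0.036},
  {"dp":[0.007,-0.045,0],"rot":[0,0,0.006],"grip":0.036},
  {"dp":[0.007,-0.045,0],"rot":[0,0,0.006],"grip":0.036},
  {"dp":[0.007,-0.045,0],"rot":[0,0,0.006],"grip":0.036},
  {"dp":[0.007,-0.045,0],"rot":[0,0,0.006],"grip":0.036},
  {"dp":[0.007,-0.045,0],"rot":[0,0,0.006],"grip":0.036},
  {"dp":[0.007,-0.035,0],"rot":[0,0,0.006],"grip":0.036},
  {"dp":[0,-0.01,-0.02],"rot":[0,0,0],"grip":0.036},
  {"dp":[0,0,-0.02],"rot":[0,0,0],"grip":0.036},
  {"dp":[0,0,0],"rot":[0,0,0],"grip":0.036},
])

```text
clock: 9.15
tcp_pos: [0.4935, -0.1664, 0.0553]
orientation: [-3.136, -0.007, 0.056]
contact_force: [-0.3, -0.2, -0.3]
grip_width: 0.0359
```

```bash
python3 - <<'E'
from h import *
o=st();W=grab('wrist','w6.png');pickle.dump(W,open('W6.pkl','wb'))
E
```

```text
t 9.15 tcp [ 0.4935 -0.1664  0.0553] yaw -6.279 tilt 0.056 w 0.0359 F [-0.3 -0.2 -0.3] j7 [ 0.59  0.53 -0.48  2.01  0.37  0.73 -0.12]
```

View pics/w6.png

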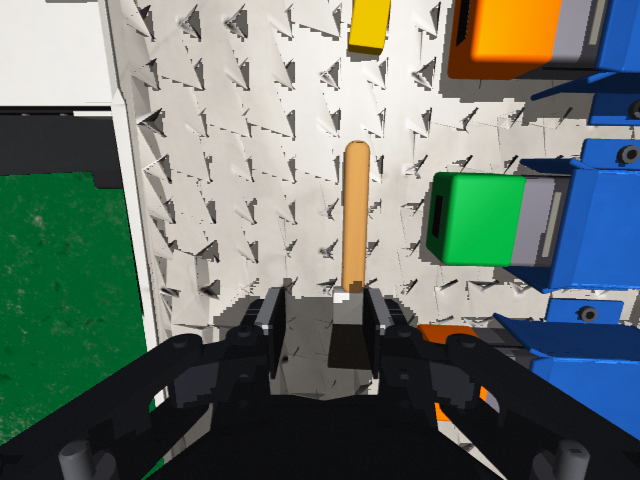

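```bash
python3 - <<'E'
from h import *
W=pickle.load(open('W6.pkl','rb'))
for p in [(358,142),(353,290)]: print(np.round(onz(W,*p,.011),4))
p=[(358,10),(350,50),(368,54),(380,25)]
for q in p: print(np.round(onz(W,*q,.012),4))
E
```

```text
[ 0.5085 -0.0917  0.011 ]
[ 0.5081 -0.1772  0.011 ]
[ 0.5065 -0.0303  0.012 ]
[ 0.503  -0.0477  0.012 ]
[ 0.5121 -0.0495  0.012 ]
[ 0.5175 -0.0368  0.012 ]
```

>>> send_rows([
  {"dp":[0.008,0.008,0],"rot":[0,-0.018,0],"grip":0.036},
  {"dp":[0.007,0.008,-0.01],"rot":[0,-0.018,0],"grip":0.036},
  {"dp":[0,0,-0.02],"rot":[0,0,0],"grip":0.036},
  {"dp":[0,0,-0.01],"rot":[0,0,0],"grip":0.036},
  {"dp":[0,0,0],"rot":[0,0,0],"grip":0.036},
])

```text
clock: 9.82
tcp_pos: [0.5132, -0.144, 0.0177]
orientation: [-3.135, -0.017, -0.016]
contact_force: [0.2, 0.6, 0.8]
grip_width: 0.0362
```

>>> send_rows([
  {"dp":[-0.005,-0.004,-0.01],"rot":[0,0,0],"grip":0.036},
  {"dp":[0,0,-0.004],"rot":[0,0,0],"grip":0.036},
  {"dp":[0,0,0],"rot":[0,0,0],"grip":0.005},
  {"dp":[0,0,0],"rot":[0,0,0],"grip":0.005},
  {"dp":[0,0,0],"rot":[0,0,0],"grip":0.005},
])

```text
clock: 10.45
tcp_pos: [0.5089, -0.1487, 0.0042]
orientation: [-3.136, -0.016, -0.02]
contact_force: [1.3, -0.8, -0.5]
grip_width: 0.0126
```

>>> send_rows([
  {"dp":[0,0,0.02],"rot":[0,0,0],"grip":0.005},
  {"dp":[0,0,0.05],"rot":[0,0,0],"grip":0.005},
  {"dp":[0,0.03,0.03],"rot":[0,0,0],"grip":0.005},
  {"dp":[0,0.045,0],"rot":[0,0,-0.006],"grip":0.005},
  {"dp":[0,0.045,0],"rot":[0,0,-0.006],"grip":0.005},
  {"dp":[0,0.045,0],"rot":[0,0,-0.006],"grip":0.005},
  {"dp":[0,0.045,0],"rot":[0,0,-0.006],"grip":0.005},
  {"dp":[0,0.045,0],"rot":[0,0,-0.006],"grip":0.005},
  {"dp":[0,0.045,0],"rot":[0,0,-0.006],"grip":0.005},
  {"dp":[0,0.045,0],"rot":[0,0,-0.006],"grip":0.005},
  {"dp":[0,0.045,0],"rot":[0,0,-0.006],"grip":0.005},
  {"dp":[0,0.03,0],"rot":[0,0,0],"grip":0.005},
  {"dp":[0,0.01,-0.02],"rot":[0,0,0],"grip":0.005},
  {"dp":[0,0,0],"rot":[0,0,0],"grip":0.005},
])

```text
clock: 12.2
tcp_pos: [0.5073, 0.2927, 0.0877]
orientation: [-3.135, 0.07, -0.026]
contact_force: [0.5, 0.2, -0.3]
grip_width: 0.0127
```

```bash
cat >> h.py <<'E'
from scipy.spatial.transform import Rotation as Ro
def tilt():
    # world rot (rx,ry) that brings tool z to -Z
    z=Ro.from_rotvec(get_obs()['orientation']).apply([0,0,1]); print('tool z',np.round(z,3),'fix rot',np.round([-z[1],z[0]],3))
E
python3 - <<'E'
from h import *
o=st();tilt();W=grab('wrist','w7.png');pickle.dump(W,open('W7.pkl','wb'))
i=W['img'].astype(int)
print([ (v,i[v,300:360:6].tolist()[4:7]) for v in (150,200,250)])
E
```

```text
t 12.2 tcp [0.5073 0.2927 0.0877] yaw 6.239 tilt -0.026 w 0.0127 F [ 0.5  0.2 -0.3] j7 [-0.21  0.56 -0.56  1.87  0.41  0.8  -1.03]
tool z [ 0.017  0.005 -1.   ] fix rot [-0.005  0.017]
[(150, [[217, 214, 203], [129, 126, 122], [228, 223, 214]]), (200, [[235, 181, 102], [232, 177, 99], [218, 161, 91]]), (250, [[232, 175, 97], [229, 175, 98], [215, 159, 88]])]
```

>>> send_rows([
  {"dp":[0.008,0,-0.03],"rot":[0,0.009,0],"grip":0.005},
  {"dp":[0.004,0,-0.03],"rot":[0,0.008,0],"grip":0.005},
  {"dp":[0,0,-0.01],"rot":[0,0,0],"grip":0.005},
  {"dp":[0,0,0],"rot":[0,0,0],"grip":0.005},
])

```text
clock: 12.75
tcp_pos: [0.5228, 0.2855, 0.0177]
orientation: [-3.138, 0.083, -0.004]
contact_force: [0.5, 0.2, -0.5]
grip_width: 0.013
```

>>> send_rows([
  {"dp":[-0.004,0.004,-0.008],"rot":[0,0,0],"grip":0.005},
  {"dp":[0,0,0],"rot":[0,0,0],"grip":0.005},
  {"dp":[0,0,0],"rot":[0,0,0],"grip":0.026},
  {"dp":[0,0,0],"rot":[0,0,0],"grip":0.026},
])

```text
clock: 13.25
tcp_pos: [0.5196, 0.2906, 0.0122]
orientation: [-3.136, 0.083, -0.01]
contact_force: [-0.3, 1.1, -0.1]
grip_width: 0.0257
```

>>> send_rows([
  {"dp":[0,0,0.02],"rot":[0,0,0],"grip":0.026},
  {"dp":[0,0,0.05],"rot":[0,0,0],"grip":0.026},
  {"dp":[0,-0.03,0.02],"rot":[0,0,0],"grip":0.036},
  {"dp":[0,-0.045,0],"rot":[0,0,-0.01],"grip":0.04},
  {"dp":[0,-0.045,0],"rot":[0,0,-0.01],"grip":0.04},
  {"dp":[0,-0.045,0],"rot":[0,0,-0.01],"grip":0.04},
  {"dp":[0,-0.045,0],"rot":[0,0,-0.01],"grip":0.04},
  {"dp":[0,-0.045,0],"rot":[0,0,-0.01],"grip":0.04},
  {"dp":[0,-0.025,-0.01],"rot":[0,0,0],"grip":0.04},
  {"dp":[0,0,-0.02],"rot":[0,0,0],"grip":0.04},
  {"dp":[0,0,0],"rot":[0,0,0],"grip":0.04},
])

```text
clock: 14.62
tcp_pos: [0.5234, 0.0044, 0.0916]
orientation: [-3.13, 0.162, -0.04]
contact_force: [0.0, 1.3, 0.5]
grip_width: 0.0399
```

```bash
python3 - <<'E'
from h import *
o=st();tilt();W=grab('wrist','w8.png');T=grab('top','t8.png');pickle.dump((W,T),open('W8.pkl','wb'))
for f,n in((W,'w'),(T,'t')):
    hsv=cv2.cvtColor(f['img'],cv2.COLOR_RGB2HSV); m=cv2.inRange(hsv,(22,150,90),(32,255,255))
    c=max(cv2.findContours(m,0,2)[0],key=cv2.contourArea); r=cv2.minAreaRect(c); b=cv2.boxPoints(r)
    print(n,r,[np.round(onz(f,*q,.015)[:2],4).tolist() for q in b])
E
```

```text
t 14.62 tcp [0.5234 0.0044 0.0916] yaw 6.18 tilt -0.04 w 0.0399 F [0.  1.3 0.5] j7 [ 0.31  0.46 -0.53  2.03  0.35  0.72 -0.54]
tool z [ 0.026  0.006 -1.   ] fix rot [-0.006  0.026]
w ((314.5, 247.0), (152.0, 27.0), 90.0) [[0.5153, 0.064], [0.5327, 0.0622], [0.5218, -0.0459], [0.5022, -0.0436]]Traceback (most recent call last):
  File "<stdin>", line 5, in <module>
ValueError: max() iterable argument is empty
```

>>> send_rows([
  {"dp":[-0.004,0.002,-0.03],"rot":[0,0.013,0],"grip":0.04},
  {"dp":[-0.004,0.002,-0.03],"rot":[0,0.012,0],"grip":0.04},
  {"dp":[0,0,-0.01],"rot":[0,0,0],"grip":0.04},
  {"dp":[0,0,0],"rot":[0,0,0],"grip":0.04},
])

```text
clock: 15.22
tcp_pos: [0.5208, 0.0119, 0.0264]
orientation: [-3.13, 0.155, -0.019]
contact_force: [0.7, 0.9, -0.5]
grip_width: 0.04
```

Now grip the stick, lift and carry it to the tray.

>>> send_rows([
  {"dp":[-0.003,-0.002,-0.015],"rot":[0,0,0],"grip":0.04},
  {"dp":[0,0,-0.006],"rot":[0,0,0],"grip":0.04},
  {"dp":[0,0,0],"rot":[0,0,0],"grip":0.005},
  {"dp":[0,0,0],"rot":[0,0,0],"grip":0.005},
  {"dp":[0,0,0],"rot":[0,0,0],"grip":0.005},
  {"dp":[0,0,0.02],"rot":[0,0,0],"grip":0.005},
  {"dp":[0,0,0.05],"rot":[0,0,0],"grip":0.005},
  {"dp":[-0.005,0.03,0.02],"rot":[0,0,0.006],"grip":0.005},
  {"dp":[-0.007,0.045,0],"rot":[0,0,0.006],"grip":0.005},
  {"dp":[-0.007,0.045,0],"rot":[0,0,0.006],"grip":0.005},
  {"dp":[-0.007,0.045,0],"rot":[0,0,0.006],"grip":0.005},
  {"dp":[-0.007,0.045,0],"rot":[0,0,0.006],"grip":0.005},
  {"dp":[-0.007,0.045,0],"rot":[0,0,0.006],"grip":0.005},
  {"dp":[0,0.018,-0.02],"rot":[0,0,0.006],"grip":0.005},
  {"dp":[0,0,0],"rot":[0,0,0],"grip":0.005},
])

```text
clock: 17.1
tcp_pos: [0.478, 0.2902, 0.0814]
orientation: [-3.129, 0.095, -0.031]
contact_force: [0.3, -1.3, 0.5]
grip_width: 0.0168
```

```bash
python3 - <<'E'
from h import *
o=st();tilt();W=grab('wrist','w9.png');T=grab('top','t9.png');pickle.dump((W,T),open('W9.pkl','wb'))
hsv=cv2.cvtColor(W['img'],cv2.COLOR_RGB2HSV); m=cv2.inRange(hsv,(22,150,90),(32,255,255))
print(m.sum()/255)
E
```

```text
t 17.1 tcp [0.478  0.2902 0.0814] yaw 6.223 tilt -0.031 w 0.0168 F [ 0.3 -1.3  0.5] j7 [-0.22  0.53 -0.57  1.94  0.42  0.76 -1.08]
tool z [ 0.02  0.01 -1.  ] fix rot [-0.01  0.02]
8596.0
```

View pics/w9.png

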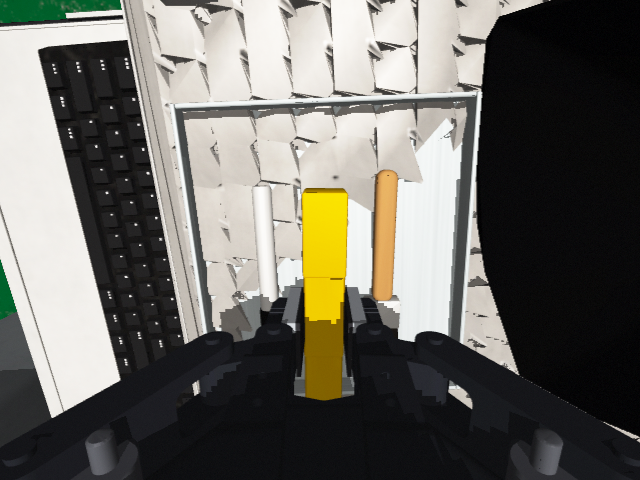

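>>> send_rows([
  {"dp":[-0.003,0,-0.03],"rot":[-0.005,0.01,0],"grip":0.005},
  {"dp":[-0.002,0,-0.025],"rot":[-0.005,0.01,0],"grip":0.005},
  {"dp":[0,0,-0.008],"rot":[0,0,0],"grip":0.005},
  {"dp":[0,0,0],"rot":[0,0,0],"grip":0.005},
])

```text
clock: 17.7
tcp_pos: [0.4776, 0.2849, 0.0199]
orientation: [3.139, -0.11, 0.009]
contact_force: [0.7, -0.5, 0.0]
grip_width: 0.0171
```

>>> send_rows([
  {"dp":[0,0.002,-0.01],"rot":[0,0,0],"grip":0.005},
  {"dp":[0,0,0],"rot":[0,0,0],"grip":0.005},
  {"dp":[0,0,0],"rot":[0,0,0],"grip":0.027},
  {"dp":[0,0,0],"rot":[0,0,0],"grip":0.027},
  {"dp":[0,0,0.02],"rot":[0,0,0],"grip":0.027},
  {"dp":[0,0,0.05],"rot":[0,0,0],"grip":0.027},
  {"dp":[0,0,0.05],"rot":[0,0,0],"grip":0.04},
  {"dp":[0.0,-0.04,0.05],"rot":[0,0,0.15],"grip":0.085},
  {"dp":[0.0,-0.05,0.05],"rot":[0,0,0.15],"grip":0.085},
])

```text
clock: 18.82
tcp_pos: [0.476, 0.2076, 0.2312]
orientation: [-3.116, -0.386, -0.012]
contact_force: [1.4, -0.2, 0.1]
grip_width: 0.0745
```

```bash
python3 - <<'E'
from h import *
o=st();tilt();T=grab('top','t10.png');S=grab('scene');pickle.dump((T,S),open('W10.pkl','wb'))
a=cv2.cvtColor(T['img'],cv2.COLOR_RGB2BGR)[240:370,90:240];b=cv2.cvtColor(S['img'],cv2.COLOR_RGB2BGR)[270:390,200:350]
cv2.imwrite('pics/c10.png',np.hstack([cv2.resize(a,(400,347)),cv2.resize(b,(400,347))]))
E
```

```text
t 18.82 tcp [0.476  0.2076 0.2312] yaw -6.037 tilt -0.012 w 0.0745 F [ 1.4 -0.2  0.1] j7 [ 0.09  0.3  -0.74  1.89  0.24  1.03 -0.5 ]
tool z [ 0.007  0.003 -1.   ] fix rot [-0.003  0.007]
```

View pics/c10.png

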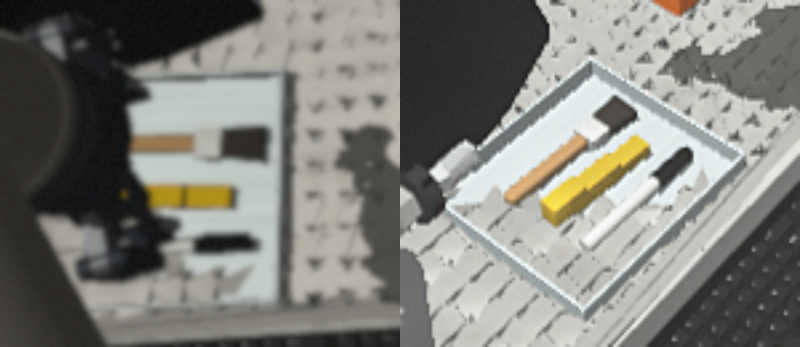

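Tray view: brush, stick and marker lie flat side by side. Now a look at the rack with the wrist turned a quarter.

>>> send_rows([
  {"dp":[0.002,-0.032,0.01],"rot":[0,0,0.147],"grip":0.08},
  {"dp":[0.002,-0.032,0.01],"rot":[0,0,0.147],"grip":0.08},
  {"dp":[0.002,-0.032,0.01],"rot":[0,0,0.147],"grip":0.08},
  {"dp":[0.002,-0.032,0.01],"rot":[0,0,0.147],"grip":0.08},
  {"dp":[0.002,-0.032,0.01],"rot":[0,0,0.147],"grip":0.08},
  {"dp":[0.002,-0.032,0.01],"rot":[0,0,0.147],"grip":0.08},
  {"dp":[0.002,-0.032,0.01],"rot":[0,0,0.147],"grip":0.08},
  {"dp":[0.002,-0.032,0.01],"rot":[0,0,0.147],"grip":0.08},
  {"dp":[0.002,-0.032,0.01],"rot":[0,0,0.12],"grip":0.08},
  {"dp":[0,0,0],"rot":[0,0,0],"grip":0.08},
  {"dp":[0,0,0],"rot":[0,0,0],"grip":0.08},
])

```text
clock: 20.3
tcp_pos: [0.4938, -0.0844, 0.3334]
orientation: [-2.214, -2.216, -0.024]
contact_force: [0.6, 0.0, -0.3]
grip_width: 0.08
```

```bash
python3 - <<'E'
from h import *
o=st();tilt();W=grab('wrist','w11.png');pickle.dump(W,open('W11.pkl','wb'))
E
```

```text
t 20.3 tcp [ 0.4938 -0.0844  0.3334] yaw -4.712 tilt -0.024 w 0.08 F [ 0.6  0.  -0.3] j7 [ 0.77  0.18 -0.8   1.79  0.12  1.23  1.51]
tool z [ 0.005  0.017 -1.   ] fix rot [-0.017  0.005]
```

View pics/w11.png

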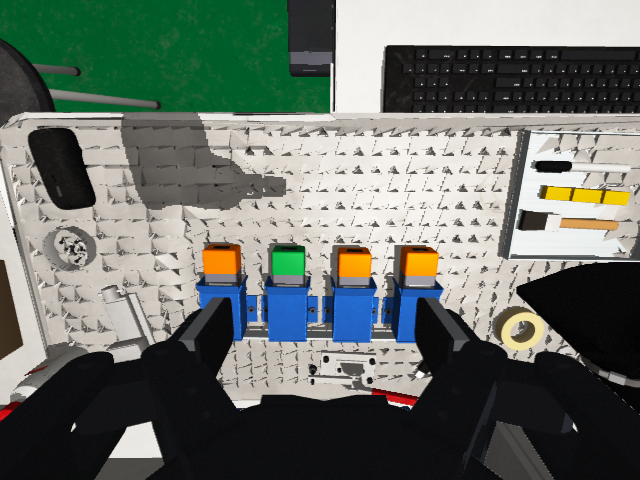

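```bash
python3 - <<'E'
from h import *
W=pickle.load(open('W11.pkl','rb'))
hsv=cv2.cvtColor(W['img'],cv2.COLOR_RGB2HSV)
og=cv2.inRange(hsv,(5,150,80),(18,255,255))|cv2.inRange(hsv,(50,120,60),(80,255,255)); bl=cv2.inRange(hsv,(100,150,60),(120,255,255))
def runs(m,v):
    r=np.flatnonzero(np.diff(np.r_[0,(m[v]>0).astype(int),0])); return [(int(a),int(b)) for a,b in zip(r[::2],r[1::2]) if b-a>20]
for v in (258,264,270,276):
    print('case',v,[np.round((onz(W,a-.5,v,.036)+onz(W,b-.5,v,.036))[:2]/2,4).tolist()+[round(float(onz(W,b-.5,v,.036)[1]-onz(W,a-.5,v,.036)[1]),4)] for a,b in runs(og,v) if 180<a<450])
for v in (300,310,320,330):
    print('slv',v,[(a,b)+tuple(np.round((onz(W,a-.5,v,.043)+onz(W,b-.5,v,.043))[:2]/2,4).tolist())+(round(float(onz(W,b-.5,v,.043)[1]-onz(W,a-.5,v,.043)[1]),4),) for a,b in runs(bl,v) if 180<a<450])
# column profiles through each case centre
for u in (222,288,354,420):
    col=W['img'][236:350,u].astype(int); 
    d=np.abs(np.diff(col,axis=0)).sum(1); print(u,[(236+int(i),int(d[i])) for i in np.flatnonzero(d>50)])
E
```

```text
case 258 [[0.5608, -0.2217, 0.0524], [0.5612, -0.1296, 0.0458]]
case 264 [[0.5695, -0.2224, 0.0527], [0.57, -0.1299, 0.0461]]
case 270 [[0.5784, -0.2238, 0.0487], [0.5789, -0.1301, 0.0463]]
case 276 [[0.5883, -0.0427, 0.0327]]
slv 300 [(231, 257, 0.621, -0.1937, 0.0367), (261, 318, 0.6215, -0.1293, 0.0808), (334, 379, 0.6221, -0.034, 0.0643)]
slv 310 [(268, 309, 0.637, -0.1312, 0.0586), (334, 373, 0.6377, -0.0379, 0.0562)]
slv 320 [(233, 257, 0.6523, -0.1942, 0.0345), (262, 317, 0.6528, -0.1302, 0.0794), (322, 377, 0.6536, -0.0433, 0.0799)]
slv 330 [(268, 307, 0.6689, -0.1335, 0.0568), (333, 371, 0.6698, -0.0393, 0.0557)]
222 [(241, 312), (243, 83), (244, 63), (245, 108), (248, 109), (249, 85), (250, 121), (273, 265), (281, 214), (282, 71), (283, 153), (284, 151), (285, 122), (286, 93), (296, 102), (297, 89), (299, 55), (300, 51)]
288 [(238, 83), (239, 85), (242, 323), (245, 123), (249, 51), (251, 120), (252, 63), (274, 226), (283, 195), (284, 187), (285, 104), (286, 142), (287, 98), (339, 54), (340, 121), (341, 202)]
354 [(236, 83), (237, 93), (240, 158), (241, 299), (242, 428), (244, 404), (247, 104), (248, 76), (249, 62), (251, 129), (253, 175), (276, 262), (284, 265), (285, 72), (287, 148), (288, 137), (295, 54), (339, 57), (340, 63), (341, 99), (342, 215)]
420 [(237, 204), (238, 95), (241, 134), (242, 105), (244, 438), (246, 101), (247, 106), (249, 98), (250, 103), (252, 189), (253, 53), (274, 63), (275, 201), (284, 176), (285, 275), (286, 167), (287, 82), (288, 93), (289, 110), (296, 110), (297, 138)]
```

```bash
python3 - <<'E'
from h import *
W=pickle.load(open('W11.pkl','rb'))
T=pickle.load(open('F0.pkl','rb'))['top']
print('top rear',onz(T,244.2,204.3,.043),onz(T,380.2,199.8,.043), onz(T,272,204.3,.043),onz(T,402,198.9,.043))
for p in [(222,251),(288,252),(354,254),(420,253)]: print('front top edge',np.round(onz(W,*p,.034),4))
for p in [(222,282),(288,284),(354,285),(420,285.5)]: print('mouth top edge',np.round(onz(W,*p,.045),4))
for p in [(288,341.5),(354,342.5)]: print('rear',np.round(onz(W,*p,.043),4))
# blue rear edge in top image
hsv=cv2.cvtColor(T['img'],cv2.COLOR_RGB2HSV); bl=cv2.inRange(hsv,(100,150,60),(120,255,255))
n,l,s,c=cv2.connectedComponentsWithStats(bl[190:260,230:420])
P=[]
for i in range(1,n):
    if s[i,4]>300:
        ys,xs=np.nonzero(l==i); a,b=xs.min()+4,xs.max()-4
        for u in range(a+6,b-5): 
            col=np.flatnonzero((l==i)[:,u]); P.append(onz(T,u+230,col[0]-.5+190,.043)[:2])
P=np.array(P);k=np.polyfit(P[:,1],P[:,0],1);print(len(P),n,k, np.abs(np.polyval(k,P[:,1])-P[:,0]).max())
E
```

```text
top rear [0.69155647 0.08244776 0.043     ] [ 0.68406898 -0.20553027  0.043     ] [0.68799083 0.0237292  0.043     ] [ 0.68326235 -0.25182     0.043     ]
front top edge [ 0.5513 -0.2208  0.034 ]
front top edge [ 0.5531 -0.1296  0.034 ]
front top edge [ 0.5564 -0.0376  0.034 ]
front top edge [0.5554 0.055  0.034 ]
mouth top edge [ 0.5928 -0.2211  0.045 ]
mouth top edge [ 0.5963 -0.1299  0.045 ]
mouth top edge [ 0.5984 -0.0377  0.045 ]
mouth top edge [0.5997 0.0553 0.045 ]
rear [ 0.6878 -0.1327  0.043 ]
rear [ 0.6905 -0.0352  0.043 ]
63 7 [0.02361778 0.68796618] 0.0011929669855066383
```

>>> send_rows([
  {"dp":[0.011,0.018,-0.02],"rot":[-0.002,0,-0.003],"grip":0.075},
  {"dp":[0.011,0.018,-0.035],"rot":[-0.002,0,-0.003],"grip":0.075},
  {"dp":[0.011,0.018,-0.035],"rot":[-0.002,0,-0.003],"grip":0.075},
  {"dp":[0.011,0.018,-0.035],"rot":[-0.002,0,-0.003],"grip":0.075},
  {"dp":[0.011,0.018,-0.035],"rot":[-0.002,0,-0.003],"grip":0.075},
  {"dp":[0.011,0.018,-0.035],"rot":[-0.002,0,-0.003],"grip":0.075},
  {"dp":[0.011,0.018,-0.035],"rot":[-0.002,0,-0.003],"grip":0.075},
  {"dp":[0.007,0.016,-0.025],"rot":[-0.002,0,-0.003],"grip":0.075},
  {"dp":[0,0,0],"rot":[0,0,0],"grip":0.075},
  {"dp":[0,0,0],"rot":[0,0,0],"grip":0.075},
], grip_force=60)

```text
clock: 21.6
tcp_pos: [0.5767, 0.075, 0.0719]
orientation: [2.238, 2.2, 0.008]
contact_force: [-0.5, 0.2, -0.5]
grip_width: 0.075
```

```bash
python3 - <<'E'
from h import *
o=st();tilt();W=grab('wrist','w12.png');pickle.dump(W,open('W12.pkl','wb'));print(proj(W,o['tcp_pos']))
hsv=cv2.cvtColor(W['img'],cv2.COLOR_RGB2HSV)
og=cv2.inRange(hsv,(5,150,60),(18,255,255)); og[:, :200]=0; og[:,450:]=0
ys,xs=np.nonzero(og); print(xs.min(),xs.max(),ys.min(),ys.max())
for v in range(160,360,12):
    r=np.flatnonzero(og[v]); 
    if len(r)>10: print(v,r.min(),r.max(),np.round(onz(W,(r.min()+r.max())/2,v,.036),4))
E
```

```text
t 21.6 tcp [0.5767 0.075  0.0719] yaw 1.554 tilt 0.008 w 0.075 F [-0.5  0.2 -0.5] j7 [ 0.27  0.62 -0.68  1.88  0.52  0.82  0.88]
tool z [ 0.006  0.001 -1.   ] fix rot [-0.001  0.006]
[325.33715191 308.20765014]
255 335 230 299
232 265 332 [0.5478 0.0609 0.036 ]
244 256 335 [0.5546 0.0589 0.036 ]
256 256 335 [0.5616 0.0586 0.036 ]
268 256 335 [0.5688 0.0584 0.036 ]
280 257 334 [0.5761 0.0581 0.036 ]
292 257 334 [0.5835 0.0578 0.036 ]
```

>>> send_rows([
  {"dp":[0,-0.01,0],"rot":[0,0,0],"grip":0.075},
  {"dp":[0,-0.008,-0.01],"rot":[0,0.004,0],"grip":0.075},
  {"dp":[0,0,-0.02],"rot":[0,0,0],"grip":0.075},
  {"dp":[0,0,-0.02],"rot":[0,0,0],"grip":0.075},
  {"dp":[0,0,0],"rot":[0,0,0],"grip":0.075},
])

```text
clock: 22.28
tcp_pos: [0.577, 0.0522, 0.02]
orientation: [2.244, 2.195, 0.004]
contact_force: [-0.6, 0.6, 0.2]
grip_width: 0.075
```

>>> send_rows([
  {"dp":[0,0.005,-0.012],"rot":[0,0,0],"grip":0.075},
  {"dp":[0,0,0],"rot":[0,0,0],"grip":0.03},
  {"dp":[0,0,0],"rot":[0,0,0],"grip":0.03},
  {"dp":[0,0,0],"rot":[0,0,0],"grip":0.03},
  {"dp":[0,0,0],"rot":[0,0,0],"grip":0.03},
])

```text
clock: 22.9
tcp_pos: [0.5774, 0.059, 0.0078]
orientation: [2.242, 2.196, 0.006]
contact_force: [0.9, -0.3, -2.3]
grip_width: 0.0451
```

>>> send_rows([
  {"dp":[-0.012,0.0003,0],"rot":[0,0,0],"grip":0.03},
  {"dp":[-0.02,0.0005,0],"rot":[0,0,0],"grip":0.03},
  {"dp":[-0.02,0.0005,0],"rot":[0,0,0],"grip":0.03},
  {"dp":[-0.02,0.0005,0],"rot":[0,0,0],"grip":0.03},
  {"dp":[-0.02,0.0005,0],"rot":[0,0,0],"grip":0.03},
  {"dp":[-0.01,0,0],"rot":[0,0,0],"grip":0.03},
  {"dp":[0,0,0],"rot":[0,0,0],"grip":0.03},
])

```text
clock: 23.78
tcp_pos: [0.4673, 0.0606, 0.0079]
orientation: [2.242, 2.197, 0.002]
contact_force: [0.9, -0.5, -1.8]
grip_width: 0.0452
```

>>> send_rows([
  {"dp":[0,0,0],"rot":[0,0,0],"grip":0.065},
  {"dp":[0,0,0],"rot":[0,0,0],"grip":0.065},
  {"dp":[0.015,0,0],"rot":[0,0,0],"grip":0.065},
  {"dp":[0.022,0,0],"rot":[0,0,0],"grip":0.065},
  {"dp":[0.022,0,0],"rot":[0,0,0],"grip":0.065},
  {"dp":[0.018,0,0],"rot":[0,0,0],"grip":0.065},
  {"dp":[0.003,0,0],"rot":[0,0,0],"grip":0.065},
  {"dp":[0,0,0],"rot":[0,0,0],"grip":0.065},
])

```text
clock: 24.78
tcp_pos: [0.5582, 0.0607, 0.0086]
orientation: [2.244, 2.192, 0.012]
contact_force: [0.4, 0.3, -0.1]
grip_width: 0.0647
```

```bash
python3 - <<'E'
from h import *
o=st();tilt();T=grab('top','t13.png')
hsv=cv2.cvtColor(T['img'],cv2.COLOR_RGB2HSV)
for n,a,b in (('or',(5,150,60),(18,255,255)),('gr',(50,120,60),(80,255,255))):
    m=cv2.inRange(hsv,a,b); k,l,s,c=cv2.connectedComponentsWithStats(m[220:340,230:420])
    for i in range(1,k):
        if s[i,4]>60: print(n,s[i],np.round(onz(T,c[i,0]+230,c[i,1]+220,.036),3))
E
```

```text
t 24.77 tcp [0.5582 0.0607 0.0086] yaw 1.547 tilt 0.012 w 0.0647 F [ 0.4  0.3 -0.1] j7 [ 0.25  0.68 -0.61  1.95  0.6   0.69  0.81]
tool z [ 0.009  0.002 -1.   ] fix rot [-0.002  0.009]
or [152  26  24  18 389] [ 0.565 -0.223  0.036]
or [18 91  9 12 61] [0.454 0.075 0.036]
gr [107  28  22  18 342] [ 0.568 -0.129  0.036]
```

>>> send_rows([
  {"dp":[-0.011,0,0],"rot":[0,0,0],"grip":0.065},
  {"dp":[0,0,0],"rot":[0,0,0],"grip":0.03},
  {"dp":[0,0,0],"rot":[0,0,0],"grip":0.03},
  {"dp":[0,0,0],"rot":[0,0,0],"grip":0.03},
  {"dp":[0,0,0.02],"rot":[0,0,0],"grip":0.03},
  {"dp":[-0.01,0,0.04],"rot":[0,0,0],"grip":0.03},
  {"dp":[-0.015,0,0.02],"rot":[0,0,0],"grip":0.03},
  {"dp":[-0.015,0,0],"rot":[0,0,-0.1],"grip":0.03},
])

```text
clock: 25.82
tcp_pos: [0.5041, 0.0611, 0.0941]
orientation: [2.352, 2.076, 0.012]
contact_force: [0.1, -0.4, -1.5]
grip_width: 0.0452
```

>>> send_rows([
  {"dp":[0,0,0],"rot":[0,0,-0.175],"grip":0.03},
  {"dp":[0,0,0],"rot":[0,0,-0.175],"grip":0.03},
  {"dp":[0,0,0],"rot":[0,0,-0.175],"grip":0.03},
  {"dp":[0,0,0],"rot":[0,0,-0.175],"grip":0.03},
  {"dp":[0,0,0],"rot":[0,0,-0.175],"grip":0.03},
  {"dp":[0,0,0],"rot":[0,0,-0.175],"grip":0.03},
  {"dp":[0,0,0],"rot":[0,0,-0.175],"grip":0.03},
  {"dp":[0,0,0],"rot":[0,0,-0.175],"grip":0.03},
  {"dp":[0,0,0],"rot":[0,0,-0.175],"grip":0.03},
  {"dp":[0,0,0],"rot":[0,0,-0.175],"grip":0.03},
  {"dp":[0,0,0],"rot":[0,0,-0.175],"grip":0.03},
  {"dp":[0,0,0],"rot":[0,0,-0.175],"grip":0.03},
  {"dp":[0,0,0],"rot":[0,0,-0.175],"grip":0.03},
  {"dp":[0,0,0],"rot":[0,0,-0.175],"grip":0.03},
  {"dp":[0,0,0],"rot":[0,0,-0.175],"grip":0.03},
  {"dp":[0,0,0],"rot":[0,0,-0.175],"grip":0.03},
  {"dp":[0,0,0],"rot":[0,0,-0.12],"grip":0.03},
  {"dp":[0,0,0],"rot":[0,0,0],"grip":0.03},
  {"dp":[0,0,0],"rot":[0,0,0],"grip":0.03},
])

```text
clock: 28.2
tcp_pos: [0.5014, 0.0689, 0.1141]
orientation: [2.234, -2.209, -0.003]
contact_force: [0.1, -0.5, -1.1]
grip_width: 0.0452
```

```bash
python3 - <<'E'
from h import *
o=st();tilt()
E
```

```text
t 28.2 tcp [0.5014 0.0689 0.1141] yaw -1.56 tilt -0.003 w 0.0452 F [ 0.1 -0.5 -1.1] j7 [-0.23  0.36 -0.03  2.06  0.01  0.73 -1.83]
tool z [-0.002  0.001 -1.   ] fix rot [-0.001 -0.002]
```

>>> send_rows([
  {"dp":[-0.015,-0.003,0],"rot":[0,0,-0.02],"grip":0.03},
  {"dp":[-0.02,-0.003,-0.01],"rot":[0,0,-0.015],"grip":0.03},
  {"dp":[-0.005,-0.001,-0.03],"rot":[0,0,0],"grip":0.03},
  {"dp":[0,0,-0.03],"rot":[0,0,0],"grip":0.03},
  {"dp":[0,0,-0.01],"rot":[0,0,0],"grip":0.03},
  {"dp":[0,0,0],"rot":[0,0,0],"grip":0.03},
])

```text
clock: 28.95
tcp_pos: [0.4557, 0.0608, 0.0338]
orientation: [2.196, -2.247, -0.006]
contact_force: [0.3, 0.8, -1.9]
grip_width: 0.0448
```

```bash
python3 - <<'E'
from h import *
o=st();tilt();W=grab('wrist','w14.png');T=grab('top','t14.png');pickle.dump((W,T),open('W14.pkl','wb'))
a=cv2.cvtColor(W['img'],cv2.COLOR_RGB2BGR);b=cv2.cvtColor(T['img'],cv2.COLOR_RGB2BGR)[200:320,220:370]
cv2.imwrite('pics/c14.png',np.hstack([cv2.resize(a,(400,300)),cv2.resize(b,(375,300))]))
E
```

```text
t 28.95 tcp [0.4557 0.0608 0.0338] yaw -1.594 tilt -0.006 w 0.0448 F [ 0.3  0.8 -1.9] j7 [-0.24  0.44 -0.03  2.2   0.02  0.5  -1.88]
tool z [-0.003  0.002 -1.   ] fix rot [-0.002 -0.003]
```

View pics/c14.png

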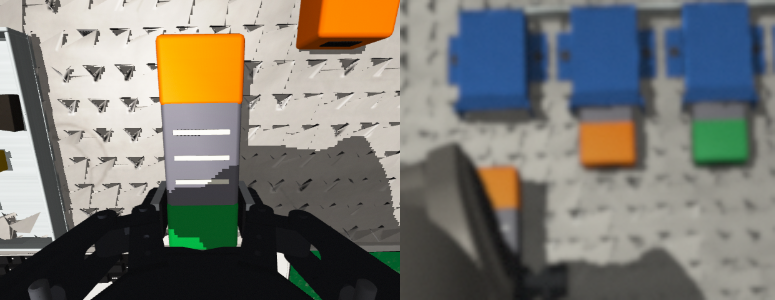

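```bash
cat >> h.py <<'E'
def caseline(W,z,lo=150,hi=480,col='or',rows=range(60,330,14)):
    hsv=cv2.cvtColor(W['img'],cv2.COLOR_RGB2HSV)
    m=cv2.inRange(hsv,(5,150,60),(18,255,255)) if col=='or' else cv2.inRange(hsv,(50,120,60),(80,255,255))
    m[:,:lo]=0;m[:,hi:]=0
    for v in rows:
        r=np.flatnonzero(m[v])
        if len(r)>15: a,b=onz(W,r.min()-.5,v,z),onz(W,r.max()+.5,v,z); print(v,r.min(),r.max(),np.round((a+b)[:2]/2,4),'w',round(np.linalg.norm(a-b),4))
E
python3 - <<'E'
from h import *
W,T=pickle.load(open('W14.pkl','rb'))
caseline(W,.061,200,460)
i=W['img'].astype(int).sum(2)
E
```

```text
60 251 390 [0.5508 0.0587] w 0.0439
74 250 391 [0.5468 0.0588] w 0.045
88 251 390 [0.5427 0.0589] w 0.0448
102 251 390 [0.5386 0.059 ] w 0.0453
116 253 389 [0.5344 0.059 ] w 0.0448
130 254 389 [0.53   0.0589] w 0.0449
144 254 388 [0.5256 0.0592] w 0.0451
158 255 388 [0.5211 0.0592] w 0.0452
```

>>> send_rows([
  {"dp":[0,0.0005,-0.015],"rot":[0,0,0],"grip":0.03},
  {"dp":[0,0,-0.009],"rot":[0,0,0],"grip":0.03},
  {"dp":[0,0,0],"rot":[0,0,0],"grip":0.03},
  {"dp":[0.015,0,0],"rot":[0,0,0],"grip":0.03},
  {"dp":[0.015,-0.0004,0],"rot":[0,0,0],"grip":0.03},
  {"dp":[0.015,-0.0004,0],"rot":[0,0,0],"grip":0.03},
  {"dp":[0.01,0,0],"rot":[0,0,0],"grip":0.03},
])

```text
clock: 29.92
tcp_pos: [0.5179, 0.061, 0.0109]
orientation: [-2.191, 2.243, -0.0]
contact_force: [0.1, 1.1, -0.9]
grip_width: 0.0451
```

>>> send_rows([
  {"dp":[0.012,-0.0005,-0.003],"rot":[0,0,0],"grip":0.03},
  {"dp":[0.012,-0.0005,0],"rot":[0,0,0],"grip":0.03},
  {"dp":[0.01,-0.0004,0],"rot":[0,0,0],"grip":0.03},
  {"dp":[0.008,0,0],"rot":[0,0,0],"grip":0.03},
  {"dp":[0,0,0],"rot":[0,0,0],"grip":0.03},
])

```text
clock: 30.55
tcp_pos: [0.5617, 0.0597, 0.0087]
orientation: [-2.193, 2.245, 0.004]
contact_force: [0.6, -0.1, 0.8]
grip_width: 0.0451
```

>>> send_rows([
  {"dp":[0.01,-0.0003,0],"rot":[0,0,0],"grip":0.03},
  {"dp":[0.008,-0.0003,0],"rot":[0,0,0],"grip":0.03},
  {"dp":[0.006,0,0],"rot":[0,0,0],"grip":0.03},
])

```text
clock: 30.92
tcp_pos: [0.5847, 0.0592, 0.0087]
orientation: [-2.196, 2.246, 0.007]
contact_force: [-2.9, -1.0, 2.2]
grip_width: 0.0453
```

>>> send_rows([
  {"dp":[0.004,0,0],"rot":[0,0,0],"grip":0.03},
  {"dp":[0,0,0],"rot":[0,0,0],"grip":0.03},
])

```text
clock: 31.18
tcp_pos: [0.5895, 0.0592, 0.0087]
orientation: [-2.195, 2.246, 0.006]
contact_force: [1.0, -0.0, 0.4]
grip_width: 0.045
```

```bash
python3 - <<'E'
from h import *
o=st();tilt();W=grab('wrist','w15.png');T=grab('top','t15.png');pickle.dump((W,T),open('W15.pkl','wb'))
caseline(W,.036,200,460,'gr',range(150,470,12))
for u in (300,330):
  col=W['img'][:,u].astype(int);d=np.abs(np.diff(col,axis=0)).sum(1);print(u,[(int(v),np.round(onz(W,u,v,.036)[0],4)) for v in np.flatnonzero(d>120)])
E
```

```text
t 31.18 tcp [0.5895 0.0592 0.0087] yaw 4.689 tilt 0.006 w 0.045 F [ 1.  -0.   0.4] j7 [-0.18  0.63 -0.02  1.9   0.02  0.61 -1.81]
tool z [-0.002  0.004 -1.   ] fix rot [-0.004 -0.002]
330 267 380 [0.5902 0.0584] w 0.0444
342 268 379 [0.585  0.0586] w 0.0441
354 269 379 [0.5796 0.0585] w 0.0442
366 269 379 [0.5741 0.0586] w 0.0447
378 270 378 [0.5684 0.0587] w 0.0444
390 270 378 [0.5627 0.0589] w 0.0449
300 [(16, np.float64(0.6966)), (19, np.float64(0.6959)), (23, np.float64(0.6948)), (35, np.float64(0.6916)), (309, np.float64(0.5994)), (380, np.float64(0.5677)), (395, np.float64(0.5604))]
330 [(23, np.float64(0.6946)), (35, np.float64(0.6913)), (294, np.float64(0.6053))]
```

>>> send_rows([
  {"dp":[0,0,0],"rot":[0,0,0],"grip":0.062},
  {"dp":[0,0,0],"rot":[0,0,0],"grip":0.062},
  {"dp":[-0.02,0,0],"rot":[0,0,0],"grip":0.062},
  {"dp":[-0.025,0,0],"rot":[0,0,0],"grip":0.062},
  {"dp":[-0.015,0,0],"rot":[0,0,0],"grip":0.062},
  {"dp":[0,0,0],"rot":[0,0,0],"grip":0.0},
  {"dp":[0,0,0],"rot":[0,0,0],"grip":0.0},
  {"dp":[0,0,0],"rot":[0,0,0],"grip":0.0},
])

```text
clock: 32.28
tcp_pos: [0.5295, 0.0592, 0.0089]
orientation: [-2.194, 2.245, 0.004]
contact_force: [0.1, -0.4, 0.9]
grip_width: 0.0077
```

```bash
python3 - <<'E'
from h import *
o=st();tilt();W=grab('wrist','w16.png');T=grab('top','t16.png');pickle.dump((W,T),open('W16.pkl','wb'))
caseline(W,.036,200,460,'gr',range(100,470,8))
for u in (300,325,350):
  col=W['img'][:,u].astype(int);d=np.abs(np.diff(col,axis=0)).sum(1);print(u,[(int(v),np.round(onz(W,u,v,.036)[0],4)) for v in np.flatnonzero(d>120)])
E
```

```text
t 32.27 tcp [0.5295 0.0592 0.0089] yaw 4.689 tilt 0.004 w 0.0077 F [ 0.1 -0.4  0.9] j7 [-0.2   0.57 -0.03  2.05  0.02  0.53 -1.84]
tool z [ 0.     0.004 -1.   ] fix rot [-0.004  0.   ]
172 256 384 [0.5902 0.0582] w 0.0442
180 255 384 [0.5876 0.0585] w 0.0448
188 256 384 [0.5848 0.0584] w 0.0447
196 256 383 [0.5821 0.0586] w 0.0446
204 257 383 [0.5793 0.0585] w 0.0446
212 257 383 [0.5765 0.0586] w 0.0449
220 258 382 [0.5736 0.0587] w 0.0445
228 258 382 [0.5707 0.0587] w 0.0447
236 258 382 [0.5678 0.0588] w 0.045
244 259 381 [0.5648 0.0589] w 0.0446
252 259 381 [0.5618 0.059 ] w 0.0449
260 261 379 [0.5587 0.0591] w 0.0437
300 [(132, np.float64(0.6033)), (263, np.float64(0.5577)), (267, np.float64(0.5562)), (279, np.float64(0.5514)), (323, np.float64(0.5333))]
325 [(132, np.float64(0.6031)), (263, np.float64(0.5575)), (264, np.float64(0.5571)), (278, np.float64(0.5516)), (332, np.float64(0.5292)), (365, np.float64(0.5144)), (366, np.float64(0.5139)), (367, np.float64(0.5134)), (399, np.float64(0.4981))]
350 [(132, np.float64(0.6029)), (171, np.float64(0.5903)), (263, np.float64(0.5573)), (264, np.float64(0.5569)), (271, np.float64(0.5542)), (297, np.float64(0.5438)), (322, np.float64(0.5333))]
```

>>> send_rows([
  {"dp":[0.01,0,0.003],"rot":[0,0,0],"grip":0.0},
  {"dp":[0.008,0,0],"rot":[0,0,0],"grip":0.0},
  {"dp":[0.004,0,0],"rot":[0,0,0],"grip":0.0},
])

```text
clock: 32.75
tcp_pos: [0.55, 0.0591, 0.0115]
orientation: [2.194, -2.245, -0.01]
contact_force: [-15.3, 0.8, 9.0]
grip_width: 0.0002
```

>>> send_rows([
  {"dp":[0.004,0,0],"rot":[0,0,0],"grip":0.0},
  {"dp":[-0.005,0,0],"rot":[0,0,0],"grip":0.0},
  {"dp":[-0.012,0,0.03],"rot":[0,0,0],"grip":0.0},
  {"dp":[0,0,0.03],"rot":[0,0,0],"grip":0.02},
])

```text
clock: 33.25
tcp_pos: [0.5311, 0.0587, 0.0695]
orientation: [2.187, -2.237, -0.023]
contact_force: [0.1, 0.2, 0.4]
grip_width: 0.0168
```

```bash
python3 - <<'E'
from h import *
o=st();tilt();W=grab('wrist','w17.png')
caseline(W,.036,200,460,'gr',range(100,400,10))
E
```

```text
t 33.25 tcp [0.5311 0.0587 0.0695] yaw -1.594 tilt -0.023 w 0.0168 F [0.1 0.2 0.4] j7 [-0.2   0.47 -0.03  2.01  0.01  0.68 -1.83]
tool z [-0.02   0.001 -1.   ] fix rot [-0.001 -0.02 ]
170 278 363 [0.5897 0.0583] w 0.0444
180 278 363 [0.5846 0.0584] w 0.0448
190 278 363 [0.5795 0.0586] w 0.0452
200 279 363 [0.5742 0.0584] w 0.045
210 279 362 [0.5689 0.0588] w 0.0449
220 279 362 [0.5634 0.059 ] w 0.0453
```

>>> send_rows([
  {"dp":[0.0,-0.03,0.005],"rot":[0,-0.01,0],"grip":0.075},
  {"dp":[0.0,-0.035,0],"rot":[0,-0.01,0],"grip":0.075},
  {"dp":[0.02,-0.025,0],"rot":[0,0,0],"grip":0.075},
  {"dp":[0.02,0,0],"rot":[0,0,0],"grip":0.075},
  {"dp":[0,0,0],"rot":[0,0,0],"grip":0.075},
  {"dp":[0,0,0],"rot":[0,0,0],"grip":0.075},
])

```text
clock: 34.05
tcp_pos: [0.5778, -0.0338, 0.0805]
orientation: [-2.187, 2.237, -0.014]
contact_force: [-0.5, 0.8, 0.4]
grip_width: 0.0752
```

```bash
cat >> h.py <<'E'
def edges(W,u,z=.036,th=120):
    col=W['img'][:,u].astype(int);d=np.abs(np.diff(col,axis=0)).sum(1);print(u,[(int(v),float(np.round(onz(W,u,v,z)[0],4))) for v in np.flatnonzero(d>th)])
E
python3 - <<'E'
from h import *
o=st();tilt();W=grab('wrist','w18.png')
caseline(W,.036,200,460,'or',range(100,420,10)); edges(W,310)
E
```

```text
t 34.05 tcp [ 0.5778 -0.0338  0.0805] yaw 4.69 tilt -0.014 w 0.0752 F [-0.5  0.8  0.4] j7 [-0.04  0.5  -0.01  1.92  0.01  0.7  -1.65]
tool z [ 0.015  0.003 -1.   ] fix rot [-0.003  0.015]
260 289 365 [ 0.5851 -0.0365] w 0.0458
270 290 364 [ 0.5789 -0.0364] w 0.0449
280 290 364 [ 0.5725 -0.0363] w 0.0453
290 291 364 [ 0.5661 -0.0365] w 0.0451
300 291 363 [ 0.5595 -0.036 ] w 0.0448
310 [(0, 0.719), (2, 0.7181), (6, 0.7164), (50, 0.6969), (51, 0.6965), (54, 0.6951), (60, 0.6923), (67, 0.6891), (236, 0.5999), (253, 0.5897), (265, 0.5822), (304, 0.5571), (305, 0.5564), (328, 0.5408), (363, 0.5159), (364, 0.5151), (365, 0.5144), (389, 0.4963), (390, 0.4956), (397, 0.4901)]
```

>>> send_rows([
  {"dp":[0,-0.002,-0.025],"rot":[0,0.008,0],"grip":0.075},
  {"dp":[0,0,-0.025],"rot":[0,0.007,0],"grip":0.075},
  {"dp":[0,0,-0.008],"rot":[0,0,0],"grip":0.075},
  {"dp":[0,0,0],"rot":[0,0,0],"grip":0.075},
])

```text
clock: 34.6
tcp_pos: [0.5763, -0.0337, 0.0221]
orientation: [-2.198, 2.241, 0.003]
contact_force: [0.8, 0.8, 0.3]
grip_width: 0.075
```

Grip and draw out 110 mm along the sleeve axis.

>>> send_rows([
  {"dp":[0.001,-0.0025,-0.013],"rot":[0,0,0],"grip":0.075},
  {"dp":[0,0,0],"rot":[0,0,0],"grip":0.03},
  {"dp":[0,0,0],"rot":[0,0,0],"grip":0.03},
  {"dp":[0,0,0],"rot":[0,0,0],"grip":0.03},
  {"dp":[0,0,0],"rot":[0,0,0],"grip":0.03},
])

```text
clock: 35.22
tcp_pos: [0.5787, -0.0363, 0.0107]
orientation: [-2.196, 2.239, -0.001]
contact_force: [0.7, -0.5, -1.1]
grip_width: 0.045
```

>>> send_rows([
  {"dp":[-0.012,0.0003,0],"rot":[0,0,0],"grip":0.03},
  {"dp":[-0.02,0.0005,0],"rot":[0,0,0],"grip":0.03},
  {"dp":[-0.02,0.0005,0],"rot":[0,0,0],"grip":0.03},
  {"dp":[-0.02,0.0005,0],"rot":[0,0,0],"grip":0.03},
  {"dp":[-0.02,0.0005,0],"rot":[0,0,0],"grip":0.03},
  {"dp":[-0.01,0,0],"rot":[0,0,0],"grip":0.03},
  {"dp":[0,0,0],"rot":[0,0,0],"grip":0.03},
  {"dp":[0,0,0],"rot":[0,0,0],"grip":0.03},
])

```text
clock: 36.22
tcp_pos: [0.4692, -0.0341, 0.0108]
orientation: [-2.197, 2.24, 0.001]
contact_force: [-0.3, -0.1, -0.6]
grip_width: 0.0453
```

```bash
python3 - <<'E'
from h import *
o=st();tilt();W=grab('wrist','w19.png');z=.038
caseline(W,z,200,460,'gr',range(20,420,12)); edges(W,310,z);edges(W,335,z)
E
```

```text
t 36.23 tcp [ 0.4692 -0.0341  0.0108] yaw 4.693 tilt 0.001 w 0.0453 F [-0.3 -0.1 -0.6] j7 [-0.04  0.5  -0.02  2.19  0.02  0.45 -1.66]
tool z [ 0.002  0.003 -1.   ] fix rot [-0.003  0.002]
32 253 393 [ 0.572  -0.0367] w 0.0435
44 253 393 [ 0.5687 -0.0366] w 0.0439
56 253 393 [ 0.5654 -0.0365] w 0.0443
68 254 392 [ 0.562  -0.0365] w 0.044
80 255 392 [ 0.5585 -0.0365] w 0.0441
92 255 391 [ 0.555  -0.0363] w 0.0441
104 256 391 [ 0.5514 -0.0364] w 0.0442
116 257 390 [ 0.5478 -0.0363] w 0.0439
128 256 389 [ 0.5441 -0.0359] w 0.0443
310 [(22, 0.5748), (135, 0.542), (179, 0.5276), (187, 0.5249), (221, 0.513), (229, 0.5101), (230, 0.5097), (260, 0.4985), (261, 0.4981), (268, 0.4954), (269, 0.495), (270, 0.4946), (299, 0.483), (380, 0.4472), (397, 0.439)]
335 [(12, 0.5773), (13, 0.577), (22, 0.5746), (135, 0.5418), (178, 0.5278), (187, 0.5247), (221, 0.5128), (229, 0.5099), (261, 0.4979), (268, 0.4952), (289, 0.4869), (377, 0.4484), (397, 0.4388), (398, 0.4383)]
```

>>> send_rows([
  {"dp":[0,0,0],"rot":[0,0,0],"grip":0.065},
  {"dp":[0,0,0],"rot":[0,0,0],"grip":0.065},
  {"dp":[0.015,-0.0004,0],"rot":[0,0,0],"grip":0.065},
  {"dp":[0.022,-0.0005,0],"rot":[0,0,0],"grip":0.065},
  {"dp":[0.022,-0.0005,0],"rot":[0,0,0],"grip":0.065},
  {"dp":[0.015,-0.0004,0],"rot":[0,0,0],"grip":0.065},
  {"dp":[0,0,0],"rot":[0,0,0],"grip":0.065},
  {"dp":[0,0,0],"rot":[0,0,0],"grip":0.065},
])

```text
clock: 37.28
tcp_pos: [0.5522, -0.0358, 0.0112]
orientation: [-2.195, 2.237, -0.004]
contact_force: [-0.0, -0.5, -0.7]
grip_width: 0.0651
```

>>> send_rows([
  {"dp":[0,0,-0.002],"rot":[0,0,0],"grip":0.03},
  {"dp":[0,0,0],"rot":[0,0,0],"grip":0.03},
  {"dp":[0,0,0],"rot":[0,0,0],"grip":0.03},
  {"dp":[0,0,0],"rot":[0,0,0],"grip":0.03},
  {"dp":[0,0,0.02],"rot":[0,0,0],"grip":0.03},
  {"dp":[-0.01,0,0.04],"rot":[0,0,0],"grip":0.03},
  {"dp":[-0.02,0,0.02],"rot":[0,0,0],"grip":0.03},
  {"dp":[-0.02,0,0],"rot":[0,0,0.1],"grip":0.03},
])

```text
clock: 38.28
tcp_pos: [0.499, -0.0356, 0.09]
orientation: [-2.308, 2.123, -0.001]
contact_force: [-0.3, -0.5, -1.1]
grip_width: 0.0449
```

```bash
python3 - <<'E'
from h import *
o=st();tilt()
E
```

```text
t 38.27 tcp [ 0.499  -0.0356  0.09  ] yaw 4.796 tilt -0.001 w 0.0449 F [-0.3 -0.5 -1.1] j7 [-0.01  0.39 -0.05  2.09  0.02  0.66 -1.56]
tool z [ 0.004  0.003 -1.   ] fix rot [-0.003  0.004]
```

>>> send_rows([
  {"dp":[0,0,0],"rot":[0,0,0.175],"grip":0.03},
  {"dp":[0,0,0],"rot":[0,0,0.175],"grip":0.03},
  {"dp":[0,0,0],"rot":[0,0,0.175],"grip":0.03},
  {"dp":[0,0,0],"rot":[0,0,0.175],"grip":0.03},
  {"dp":[0,0,0],"rot":[0,0,0.175],"grip":0.03},
  {"dp":[0,0,0],"rot":[0,0,0.175],"grip":0.03},
  {"dp":[0,0,0],"rot":[0,0,0.175],"grip":0.03},
  {"dp":[0,0,0],"rot":[0,0,0.175],"grip":0.03},
  {"dp":[0,0,0],"rot":[0,0,0.175],"grip":0.03},
  {"dp":[0,0,0],"rot":[0,0,0.175],"grip":0.03},
  {"dp":[0,0,0],"rot":[0,0,0.175],"grip":0.03},
  {"dp":[0,0,0],"rot":[0,0,0.175],"grip":0.03},
  {"dp":[0,0,0],"rot":[0,0,0.175],"grip":0.03},
  {"dp":[0,0,0],"rot":[0,0,0.175],"grip":0.03},
  {"dp":[0,0,0],"rot":[0,0,0.175],"grip":0.03},
  {"dp":[0,0,0],"rot":[0,0,0.175],"grip":0.03},
  {"dp":[-0.01,0,0],"rot":[0,0,0.15],"grip":0.03},
  {"dp":[-0.01,0,0],"rot":[0,0,0],"grip":0.03},
  {"dp":[0,0,0],"rot":[0,0,0],"grip":0.03},
])

```text
clock: 40.65
tcp_pos: [0.4644, -0.0385, 0.0852]
orientation: [2.233, 2.201, -0.024]
contact_force: [0.0, -0.6, -1.2]
grip_width: 0.0449
```

```bash
python3 - <<'E'
from h import *
o=st();tilt()
E
```

```text
t 40.65 tcp [ 0.4644 -0.0385  0.0852] yaw 1.556 tilt -0.024 w 0.0449 F [ 0.  -0.6 -1.2] j7 [ 0.57  0.46 -0.76  2.12  0.49  0.75  1.05]
tool z [-0.006 -0.015 -1.   ] fix rot [ 0.015 -0.006]
```

>>> send_rows([
  {"dp":[-0.002,0.003,-0.02],"rot":[0.008,-0.003,-0.005],"grip":0.03},
  {"dp":[0,0.002,-0.02],"rot":[0.007,-0.003,-0.004],"grip":0.03},
  {"dp":[0,0,-0.01],"rot":[0,0,0],"grip":0.03},
  {"dp":[0,0,0],"rot":[0,0,0],"grip":0.03},
])

```text
clock: 41.15
tcp_pos: [0.464, -0.0339, 0.0348]
orientation: [2.255, 2.184, 0.001]
contact_force: [0.4, -0.3, -0.3]
grip_width: 0.045
```

```bash
python3 - <<'E'
from h import *
o=st();tilt();T=grab('top','t20.png')
hsv=cv2.cvtColor(T['img'],cv2.COLOR_RGB2HSV)
m=cv2.inRange(hsv,(5,150,60),(18,255,255)); k,l,s,c=cv2.connectedComponentsWithStats(m[220:340,230:420])
z=.036+o['tcp_pos'][2]-.009
for i in range(1,k):
    if s[i,4]>60:
        print(s[i]); 
        for v in range(s[i,1]+2,s[i,1]+s[i,3]-1,3):
            r=np.flatnonzero(l[v]==i); print(v,r.min(),r.max(),np.round((onz(T,r.min()-.5+230,v+220,z)+onz(T,r.max()+.5+230,v+220,z))/2,4)[:2])
E
```

```text
t 41.15 tcp [ 0.464  -0.0339  0.0348] yaw 1.538 tilt 0.001 w 0.045 F [ 0.4 -0.3 -0.3] j7 [ 0.5   0.54 -0.69  2.16  0.58  0.63  0.94]
tool z [ 0.002 -0.001 -1.   ] fix rot [0.001 0.002]
[152  26  24  18 388]
28 152 173 [ 0.5744 -0.2187]
31 152 174 [ 0.5682 -0.2192]
34 152 174 [ 0.562  -0.2186]
37 152 174 [ 0.5558 -0.218 ]
40 153 174 [ 0.5496 -0.2184]
```

>>> send_rows([
  {"dp":[0,0.0005,-0.015],"rot":[0,0,0.009],"grip":0.03},
  {"dp":[0,0,-0.008],"rot":[0,0,0],"grip":0.03},
  {"dp":[0,0,0],"rot":[0,0,0],"grip":0.03},
  {"dp":[0.012,-0.0003,0],"rot":[0,0,0],"grip":0.03},
  {"dp":[0.012,-0.0003,0],"rot":[0,0,0],"grip":0.03},
  {"dp":[0.01,-0.0003,0],"rot":[0,0,0],"grip":0.03},
  {"dp":[0,0,0],"rot":[0,0,0],"grip":0.03},
])

```text
clock: 42.08
tcp_pos: [0.5034, -0.0343, 0.0122]
orientation: [2.244, 2.191, 0.007]
contact_force: [-0.3, -0.3, -1.7]
grip_width: 0.0453
```

>>> send_rows([
  {"dp":[0.01,-0.0003,-0.003],"rot":[0,0,0],"grip":0.03},
  {"dp":[0.015,-0.0004,0],"rot":[0,0,0],"grip":0.03},
  {"dp":[0.015,-0.0004,0],"rot":[0,0,0],"grip":0.03},
  {"dp":[0.012,-0.0003,0],"rot":[0,0,0],"grip":0.03},
  {"dp":[0.005,0,0],"rot":[0,0,0],"grip":0.03},
  {"dp":[0,0,0],"rot":[0,0,0],"grip":0.03},
])

```text
clock: 42.82
tcp_pos: [0.5625, -0.0358, 0.0091]
orientation: [2.245, 2.191, 0.003]
contact_force: [-0.3, -0.1, 2.0]
grip_width: 0.0452
```

>>> send_rows([
  {"dp":[0.01,-0.0003,0],"rot":[0,0,0],"grip":0.03},
  {"dp":[0.004,0,0],"rot":[0,0,0],"grip":0.03},
  {"dp":[0,0,0],"rot":[0,0,0],"grip":0.03},
  {"dp":[0,0,0],"rot":[0,0,0],"grip":0.062},
  {"dp":[0,0,0],"rot":[0,0,0],"grip":0.062},
  {"dp":[-0.02,0,0],"rot":[0,0,0],"grip":0.062},
  {"dp":[-0.025,0,0],"rot":[0,0,0],"grip":0.062},
  {"dp":[-0.01,0,0],"rot":[0,0,0],"grip":0.062},
  {"dp":[0,0,0],"rot":[0,0,0],"grip":0.0},
  {"dp":[0,0,0],"rot":[0,0,0],"grip":0.0},
  {"dp":[0,0,0],"rot":[0,0,0],"grip":0.0},
  {"dp":[0,0,0],"rot":[0,0,0],"grip":0.0},
])

```text
clock: 44.32
tcp_pos: [0.5227, -0.036, 0.0093]
orientation: [2.244, 2.19, 0.008]
contact_force: [-0.2, 0.8, 0.1]
grip_width: 0.0001
```

>>> send_rows([
  {"dp":[0.01,0,0.002],"rot":[0,0,0],"grip":0.0},
  {"dp":[0.008,0,0],"rot":[0,0,0],"grip":0.0},
  {"dp":[0.005,0,0],"rot":[0,0,0],"grip":0.0},
])

```text
clock: 44.7
tcp_pos: [0.5475, -0.036, 0.0115]
orientation: [2.244, 2.19, 0.008]
contact_force: [0.0, -1.0, 0.7]
grip_width: -0.0005
```

>>> send_rows([
  {"dp":[0.004,0,0],"rot":[0,0,0],"grip":0.0},
  {"dp":[0.003,0,0],"rot":[0,0,0],"grip":0.0},
])

```text
clock: 44.95
tcp_pos: [0.5477, -0.0362, 0.0098]
orientation: [-2.247, -2.193, 0.012]
contact_force: [-8.1, -0.0, 4.9]
grip_width: -0.0001
```

>>> send_rows([
  {"dp":[0.005,0,0],"rot":[0,0,0],"grip":0.0},
  {"dp":[-0.006,0,0],"rot":[0,0,0],"grip":0.0},
  {"dp":[-0.015,0,0.03],"rot":[0,0,0],"grip":0.0},
  {"dp":[0,0,0.04],"rot":[0,0,0],"grip":0.03},
  {"dp":[0,0,0],"rot":[0,0,0],"grip":0.03},
])

```text
clock: 45.58
tcp_pos: [0.526, -0.0358, 0.0798]
orientation: [-2.241, -2.19, 0.025]
contact_force: [0.2, 0.1, -1.0]
grip_width: 0.0301
```

```bash
python3 - <<'E'
from h import *
o=st();tilt();W=grab('wrist','w21.png')
caseline(W,.036,200,460,'gr',range(200,420,8))
E
```

```text
t 45.58 tcp [ 0.526  -0.0358  0.0798] yaw -4.736 tilt 0.025 w 0.0301 F [ 0.2  0.1 -1. ] j7 [ 0.52  0.55 -0.73  1.98  0.51  0.81  1.05]
tool z [-0.017 -0.005 -1.   ] fix rot [ 0.005 -0.017]
320 200 228 [ 0.5525 -0.1059] w 0.0181
328 200 459 [ 0.5595 -0.0342] w 0.1627
336 211 357 [ 0.5644 -0.0629] w 0.0927
344 290 358 [ 0.5706 -0.0377] w 0.0438
352 291 360 [ 0.5763 -0.0369] w 0.0447
360 291 361 [ 0.5821 -0.0367] w 0.0456
368 291 360 [ 0.5879 -0.0372] w 0.0453
```

>>> send_rows([
  {"dp":[0,-0.03,0],"rot":[0,-0.005,0],"grip":0.06},
  {"dp":[0.008,-0.04,0],"rot":[0,-0.006,0],"grip":0.075},
  {"dp":[0.012,-0.04,0],"rot":[0,-0.006,0],"grip":0.075},
  {"dp":[0.012,-0.04,0],"rot":[0,0,0],"grip":0.075},
  {"dp":[0.008,-0.025,0],"rot":[0,0,0],"grip":0.075},
  {"dp":[0,0,0],"rot":[0,0,0],"grip":0.075},
  {"dp":[0,0,0],"rot":[0,0,0],"grip":0.075},
])

```text
clock: 46.5
tcp_pos: [0.5618, -0.215, 0.0704]
orientation: [-2.24, -2.194, 0.014]
contact_force: [-0.3, 0.2, 0.3]
grip_width: 0.075
```

```bash
python3 - <<'E'
from h import *
o=st();tilt();W=grab('wrist','w22.png')
caseline(W,.036,200,470,'or',range(200,420,10));edges(W,320)
E
```

```text
t 46.5 tcp [ 0.5618 -0.215   0.0704] yaw -4.733 tilt 0.014 w 0.075 F [-0.3  0.2  0.3] j7 [ 0.76  0.65 -0.68  1.82  0.53  0.87  1.37]
tool z [-0.01  -0.002 -1.   ] fix rot [ 0.002 -0.01 ]
250 275 342 [ 0.5423 -0.2239] w 0.038
260 269 344 [ 0.5481 -0.2252] w 0.0428
270 267 345 [ 0.5541 -0.2257] w 0.0448
280 267 345 [ 0.5601 -0.2259] w 0.0452
290 267 345 [ 0.5662 -0.2262] w 0.0456
300 268 345 [ 0.5724 -0.2261] w 0.0454
310 268 345 [ 0.5787 -0.2263] w 0.0457
320 [(14, 0.4277), (52, 0.4437), (59, 0.4467), (60, 0.4472), (102, 0.466), (106, 0.4679), (190, 0.5094), (228, 0.53), (251, 0.543), (257, 0.5465), (297, 0.5707), (317, 0.5834), (336, 0.5958), (339, 0.5978), (344, 0.6012), (399, 0.6402)]
```

>>> send_rows([
  {"dp":[0.005,-0.006,-0.005],"rot":[0,-0.005,0],"grip":0.075},
  {"dp":[0.004,-0.004,-0.015],"rot":[0,-0.004,0],"grip":0.075},
  {"dp":[0,0,-0.02],"rot":[0,0,0],"grip":0.075},
  {"dp":[0,0,-0.006],"rot":[0,0,0],"grip":0.075},
  {"dp":[0,0,0],"rot":[0,0,0],"grip":0.075},
])

```text
clock: 47.18
tcp_pos: [0.5704, -0.2225, 0.02]
orientation: [-2.238, -2.203, 0.004]
contact_force: [-0.2, -0.4, -0.5]
grip_width: 0.0748
```

>>> send_rows([
  {"dp":[0.002,-0.004,-0.011],"rot":[0,0,-0.008],"grip":0.075},
  {"dp":[0,0,0],"rot":[0,0,0],"grip":0.03},
  {"dp":[0,0,0],"rot":[0,0,0],"grip":0.03},
  {"dp":[0,0,0],"rot":[0,0,0],"grip":0.03},
  {"dp":[0,0,0],"rot":[0,0,0],"grip":0.03},
])

```text
clock: 47.8
tcp_pos: [0.5732, -0.2267, 0.0094]
orientation: [2.248, 2.194, -0.003]
contact_force: [0.2, 0.0, -1.8]
grip_width: 0.0453
```

>>> send_rows([
  {"dp":[-0.012,0.0003,0],"rot":[0,0,0],"grip":0.03},
  {"dp":[-0.02,0.0005,0],"rot":[0,0,0],"grip":0.03},
  {"dp":[-0.02,0.0005,0],"rot":[0,0,0],"grip":0.03},
  {"dp":[-0.02,0.0005,0],"rot":[0,0,0],"grip":0.03},
  {"dp":[-0.02,0.0005,0],"rot":[0,0,0],"grip":0.03},
  {"dp":[-0.01,0,0],"rot":[0,0,0],"grip":0.03},
  {"dp":[0,0,0],"rot":[0,0,0],"grip":0.03},
  {"dp":[0,0,0],"rot":[0,0,0],"grip":0.03},
])

```text
clock: 48.8
tcp_pos: [0.4639, -0.2245, 0.0096]
orientation: [-2.249, -2.193, 0.006]
contact_force: [-0.3, 0.7, -2.4]
grip_width: 0.045
```

```bash
python3 - <<'E'
from h import *
o=st();tilt();W=grab('wrist','w23.png')
caseline(W,.036,200,470,'or',range(200,420,10));edges(W,320)
E
```

```text
t 48.8 tcp [ 0.4639 -0.2245  0.0096] yaw -4.738 tilt 0.006 w 0.045 F [-0.3  0.7 -2.4] j7 [ 0.83  0.63 -0.63  2.05  0.62  0.65  1.33]
tool z [-0.003 -0.002 -1.   ] fix rot [ 0.002 -0.003]
260 278 371 [ 0.4319 -0.2241] w 0.0348
270 272 375 [ 0.4358 -0.2245] w 0.0388
280 267 380 [ 0.4398 -0.2246] w 0.0429
290 264 383 [ 0.4438 -0.2248] w 0.0455
300 265 382 [ 0.4479 -0.2249] w 0.0451
310 266 381 [ 0.4521 -0.225 ] w 0.0447
320 267 381 [ 0.4563 -0.2249] w 0.0447
330 267 380 [ 0.4606 -0.2252] w 0.0447
340 268 380 [ 0.465  -0.2251] w 0.0447
350 268 380 [ 0.4695 -0.2252] w 0.0451
360 270 377 [ 0.4741 -0.2255] w 0.0435
320 [(90, 0.3743), (91, 0.3746), (92, 0.3749), (94, 0.3755), (116, 0.3821), (117, 0.3824), (122, 0.384), (144, 0.391), (146, 0.3916), (194, 0.4077), (203, 0.4108), (204, 0.4112), (205, 0.4115), (206, 0.4119), (250, 0.428), (252, 0.4288), (273, 0.437), (361, 0.4745), (374, 0.4805), (392, 0.4892), (398, 0.4921), (399, 0.4926)]
```

>>> send_rows([
  {"dp":[0,0,0],"rot":[0,0,0],"grip":0.065},
  {"dp":[0,0,0],"rot":[0,0,0],"grip":0.065},
  {"dp":[0.015,-0.0004,0],"rot":[0,0,0],"grip":0.065},
  {"dp":[0.022,-0.0005,0],"rot":[0,0,0],"grip":0.065},
  {"dp":[0.022,-0.0005,0],"rot":[0,0,0],"grip":0.065},
  {"dp":[0.013,-0.0004,0],"rot":[0,0,0],"grip":0.065},
  {"dp":[0,0,0],"rot":[0,0,0],"grip":0.065},
  {"dp":[0,0,0],"rot":[0,0,0],"grip":0.065},
])

```text
clock: 49.85
tcp_pos: [0.5436, -0.2256, 0.01]
orientation: [2.247, 2.193, -0.001]
contact_force: [0.3, 0.5, -0.4]
grip_width: 0.0651
```

>>> send_rows([
  {"dp":[0,0,-0.001],"rot":[0,0,0],"grip":0.03},
  {"dp":[0,0,0],"rot":[0,0,0],"grip":0.03},
  {"dp":[0,0,0],"rot":[0,0,0],"grip":0.03},
  {"dp":[0,0,0],"rot":[0,0,0],"grip":0.03},
  {"dp":[0,0,0.02],"rot":[0,0,0],"grip":0.03},
  {"dp":[-0.01,0,0.04],"rot":[0,0,0],"grip":0.03},
  {"dp":[-0.015,0,0.02],"rot":[0,0,0],"grip":0.03},
  {"dp":[-0.015,0,0],"rot":[0,0,-0.1],"grip":0.03},
])

```text
clock: 50.85
tcp_pos: [0.5011, -0.2254, 0.094]
orientation: [2.357, 2.076, -0.002]
contact_force: [-0.3, 0.2, -2.1]
grip_width: 0.0448
```

>>> send_rows([
  {"dp":[0,0,0],"rot":[0,0,-0.175],"grip":0.03},
  {"dp":[0,0,0],"rot":[0,0,-0.175],"grip":0.03},
  {"dp":[0,0,0],"rot":[0,0,-0.175],"grip":0.03},
  {"dp":[0,0,0],"rot":[0,0,-0.175],"grip":0.03},
  {"dp":[0,0,0],"rot":[0,0,-0.175],"grip":0.03},
  {"dp":[0,0,0],"rot":[0,0,-0.175],"grip":0.03},
  {"dp":[0,0,0],"rot":[0,0,-0.175],"grip":0.03},
  {"dp":[0,0,0],"rot":[0,0,-0.175],"grip":0.03},
  {"dp":[0,0,0],"rot":[0,0,-0.175],"grip":0.03},
  {"dp":[0,0,0],"rot":[0,0,-0.175],"grip":0.03},
  {"dp":[0,0,0],"rot":[0,0,-0.175],"grip":0.03},
  {"dp":[0,0,0],"rot":[0,0,-0.175],"grip":0.03},
  {"dp":[0,0,0],"rot":[0,0,-0.175],"grip":0.03},
  {"dp":[0,0,0],"rot":[0,0,-0.175],"grip":0.03},
  {"dp":[0,0,0],"rot":[0,0,-0.175],"grip":0.03},
  {"dp":[0,0,0],"rot":[0,0,-0.175],"grip":0.03},
  {"dp":[-0.01,0,0],"rot":[0,0,-0.15],"grip":0.03},
  {"dp":[-0.015,0,0],"rot":[0,0,0],"grip":0.03},
  {"dp":[0,0,0],"rot":[0,0,0],"grip":0.03},
])

```text
clock: 53.22
tcp_pos: [0.4722, -0.2186, 0.1135]
orientation: [-2.191, 2.241, -0.0]
contact_force: [0.7, -0.5, -1.6]
grip_width: 0.0449
```

```bash
python3 - <<'E'
from h import *
o=st();tilt()
E
```

```text
t 53.23 tcp [ 0.4722 -0.2186  0.1135] yaw 4.69 tilt -0.0 w 0.0449 F [ 0.7 -0.5 -1.6] j7 [ 0.32  0.38 -0.    2.03 -0.01  0.73 -1.27]
tool z [ 0.005  0.005 -1.   ] fix rot [-0.005  0.005]
```

>>> send_rows([
  {"dp":[-0.008,-0.003,-0.02],"rot":[0,0,0],"grip":0.03},
  {"dp":[-0.007,-0.002,-0.03],"rot":[0,0,0],"grip":0.03},
  {"dp":[0,0,-0.025],"rot":[0,0,0],"grip":0.03},
  {"dp":[0,0,0],"rot":[0,0,0],"grip":0.03},
  {"dp":[0,0,0],"rot":[0,0,0],"grip":0.03},
])

```text
clock: 53.85
tcp_pos: [0.4599, -0.2237, 0.0398]
orientation: [-2.2, 2.225, -0.007]
contact_force: [0.8, -0.3, -2.2]
grip_width: 0.0452
```

```bash
python3 - <<'E'
from h import *
o=st();tilt();W=grab('wrist','w24.png');caseline(W,.027+o['tcp_pos'][2],200,460,'or',range(20,200,14))
E
```

```text
t 53.85 tcp [ 0.4599 -0.2237  0.0398] yaw 4.701 tilt -0.007 w 0.0452 F [ 0.8 -0.3 -2.2] j7 [ 0.35  0.48 -0.01  2.09 -0.01  0.55 -1.24]
tool z [ 0.012  0.006 -1.   ] fix rot [-0.006  0.012]
62 251 392 [ 0.5544 -0.2249] w 0.0452
76 252 392 [ 0.5503 -0.225 ] w 0.0454
90 253 391 [ 0.5462 -0.225 ] w 0.0451
104 254 391 [ 0.542  -0.2251] w 0.0453
118 255 390 [ 0.5377 -0.225 ] w 0.0451
132 255 389 [ 0.5333 -0.2248] w 0.0452
146 256 389 [ 0.5288 -0.2249] w 0.0453
```

>>> send_rows([
  {"dp":[0,0,-0.015],"rot":[-0.005,0.006,-0.012],"grip":0.03},
  {"dp":[0,0,-0.011],"rot":[0,0.004,0],"grip":0.03},
  {"dp":[0,0,0],"rot":[0,0,0],"grip":0.03},
  {"dp":[0.012,-0.0003,0],"rot":[0,0,0],"grip":0.03},
  {"dp":[0.012,-0.0003,0],"rot":[0,0,0],"grip":0.03},
  {"dp":[0.01,-0.0003,0],"rot":[0,0,0],"grip":0.03},
  {"dp":[0,0,0],"rot":[0,0,0],"grip":0.03},
])

```text
clock: 54.78
tcp_pos: [0.4993, -0.2248, 0.0142]
orientation: [-2.193, 2.243, -0.009]
contact_force: [-0.2, 0.5, -1.8]
grip_width: 0.0451
```

>>> send_rows([
  {"dp":[0,0,-0.005],"rot":[0,0.005,0],"grip":0.03},
  {"dp":[0.01,-0.0003,0],"rot":[0,0,0],"grip":0.03},
  {"dp":[0.015,-0.0004,0],"rot":[0,0,0],"grip":0.03},
  {"dp":[0.015,-0.0004,0],"rot":[0,0,0],"grip":0.03},
  {"dp":[0.012,-0.0003,0],"rot":[0,0,0],"grip":0.03},
  {"dp":[0.003,0,0],"rot":[0,0,0],"grip":0.03},
  {"dp":[0,0,0],"rot":[0,0,0],"grip":0.03},
])

```text
clock: 55.65
tcp_pos: [0.5562, -0.2267, 0.009]
orientation: [2.194, -2.246, 0.0]
contact_force: [-2.2, 0.5, 2.9]
grip_width: 0.0452
```

>>> send_rows([
  {"dp":[0.01,-0.0003,0],"rot":[0,0,0],"grip":0.03},
  {"dp":[0.004,0,0],"rot":[0,0,0],"grip":0.03},
  {"dp":[0,0,0],"rot":[0,0,0],"grip":0.03},
  {"dp":[0,0,0],"rot":[0,0,0],"grip":0.062},
  {"dp":[0,0,0],"rot":[0,0,0],"grip":0.062},
  {"dp":[-0.02,0,0],"rot":[0,0,0],"grip":0.062},
  {"dp":[-0.025,0,0],"rot":[0,0,0],"grip":0.062},
  {"dp":[-0.012,0,0],"rot":[0,0,0],"grip":0.062},
  {"dp":[0,0,0],"rot":[0,0,0],"grip":0.0},
  {"dp":[0,0,0],"rot":[0,0,0],"grip":0.0},
  {"dp":[0,0,0],"rot":[0,0,0],"grip":0.0},
  {"dp":[0,0,0],"rot":[0,0,0],"grip":0.0},
])

```text
clock: 57.15
tcp_pos: [0.5144, -0.2268, 0.0093]
orientation: [-2.196, 2.246, -0.004]
contact_force: [0.1, 0.2, 0.8]
grip_width: -0.0001
```

>>> send_rows([
  {"dp":[0.01,0,0.002],"rot":[0,0,0],"grip":0.0},
  {"dp":[0.008,0,0],"rot":[0,0,0],"grip":0.0},
  {"dp":[0.005,0,0],"rot":[0,0,0],"grip":0.0},
])

```text
clock: 57.52
tcp_pos: [0.5389, -0.2266, 0.0114]
orientation: [-2.196, 2.246, -0.003]
contact_force: [-1.0, -0.1, 0.1]
grip_width: -0.0
```

Expected home position for the pusher is about 0.543 m; push on.

>>> send_rows([
  {"dp":[0.005,0,0],"rot":[0,0,0],"grip":0.0},
  {"dp":[0.004,0,0],"rot":[0,0,0],"grip":0.0},
])

```text
clock: 57.78
tcp_pos: [0.5434, -0.2266, 0.0104]
orientation: [2.191, -2.243, -0.01]
contact_force: [-15.2, -0.4, 10.2]
grip_width: 0.0002
```

>>> send_rows([
  {"dp":[0.005,0,0],"rot":[0,0,0],"grip":0.0},
])

```text
clock: 57.9
tcp_pos: [0.5432, -0.2266, 0.0094]
orientation: [2.185, -2.24, -0.023]
contact_force: [-14.2, 1.2, 9.2]
grip_width: 0.0002
```

>>> send_rows([
  {"dp":[-0.006,0,0],"rot":[0,0,0],"grip":0.0},
  {"dp":[-0.015,0,0.02],"rot":[0,0,0],"grip":0.0},
  {"dp":[-0.01,0,0.05],"rot":[0,0,0],"grip":0.03},
  {"dp":[-0.01,-0.03,0.05],"rot":[0,0,0],"grip":0.06},
  {"dp":[0,-0.05,0.05],"rot":[0,0,0],"grip":0.08},
  {"dp":[0,-0.06,0.04],"rot":[0,0,0],"grip":0.08},
  {"dp":[-0.02,-0.06,0],"rot":[0,0,0],"grip":0.08},
  {"dp":[-0.02,-0.06,0],"rot":[0,0,0],"grip":0.08},
  {"dp":[-0.02,-0.06,0],"rot":[0,0,0],"grip":0.08},
  {"dp":[0,0,0],"rot":[0,0,0],"grip":0.08},
  {"dp":[0,0,0],"rot":[0,0,0],"grip":0.08},
])

```text
clock: 59.28
tcp_pos: [0.4423, -0.5363, 0.2167]
orientation: [2.195, -2.234, -0.005]
contact_force: [-0.4, 0.3, -0.5]
grip_width: 0.0801
```

```bash
python3 - <<'E'
from h import *
o=st();T=grab('top','t30.png');S=grab('scene','s30.png')
a=cv2.cvtColor(T['img'],cv2.COLOR_RGB2BGR)[170:370,90:440];b=cv2.cvtColor(S['img'],cv2.COLOR_RGB2BGR)[180:380,190:420]
cv2.imwrite('pics/c30.png',np.vstack([cv2.resize(a,(560,320)),cv2.resize(b,(560,280))[:,:]]))
hsv=cv2.cvtColor(T['img'],cv2.COLOR_RGB2HSV)
m=cv2.inRange(hsv,(50,120,60),(80,255,255)); k,l,s,c=cv2.connectedComponentsWithStats(m[220:300,230:420])
for i in range(1,k):
    if s[i,4]>60: print(s[i],np.round(onz(T,c[i,0]+230,c[i,1]+220,.036),4),'front',np.round(onz(T,c[i,0]+230,220+s[i,1]+s[i,3],0),4))
for n,z in (('tape',0),):pass
T0=pickle.load(open('F0.pkl','rb'))['top']
for n,(u,v) in {'tape':(178,213),'tin':(494,256)}.items():
    print(n,np.abs(T['img'][v-18:v+19,u-18:u+19].astype(int)-T0['img'][v-18:v+19,u-18:u+19]).mean())
E
```

```text
t 59.27 tcp [ 0.4423 -0.5363  0.2167] yaw -1.588 tilt -0.005 w 0.0801 F [-0.4  0.3 -0.5] j7 [ 0.72  0.52  0.11  1.52 -0.05  1.1  -0.76]
[153  25  23  17 363] [ 0.5688 -0.2244  0.036 ] front [ 0.5565 -0.2284  0.    ]
[ 63  28  21  18 335] [ 0.5732 -0.0361  0.036 ] front [ 0.5596 -0.0337  0.    ]
[107  28  22  18 343] [ 0.5677 -0.1291  0.036 ] front [ 0.5538 -0.1298  0.    ]
[ 17  30  22  17 349] [0.5752 0.0579 0.036 ] front [0.5633 0.0634 0.    ]
tape 1.037009982955929
tin 0.8217677136596055
```

View pics/c30.png

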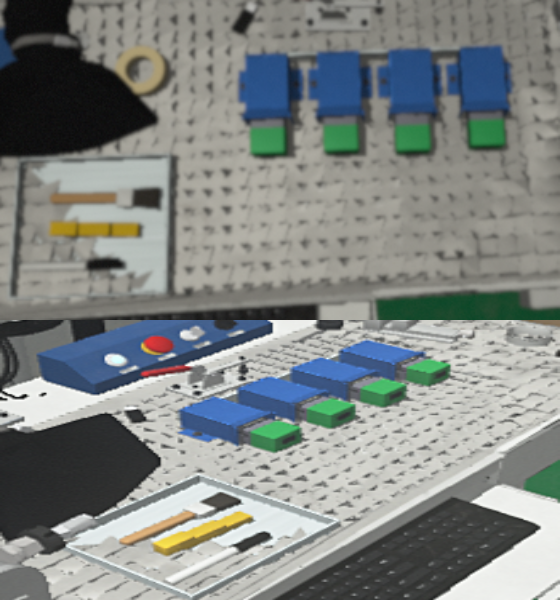

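Final picture: all four cases show green, the three tools lie flat in the tray, and nothing touches the gripper. The three turned cases sit on one line, about 3 mm deeper than the untouched one, and the tape and tin pixels are unchanged. Handing in.

```bash
python3 -c "
from h import *
print(hand_in())"
```

```text
the job is handed in; nothing more can be done
None
```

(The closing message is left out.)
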